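# Dose the utensil bath with tablets shaken from a slotted caddy

### The arm

A 6-joint arm with a two-finger parallel gripper is mounted at the origin on the work surface. World frame = base frame: x ahead of the robot, y to its left, z up, the work surface at z = 0. Lengths are in m, angles in rad, forces in N, time in s.
With the tool pointing down it reaches from about 0.425 to 0.95 m from the base axis. Payload 14.7 kg.
Tool frame: the origin (TCP) lies between the finger pads; the fingertips stand 19 mm ahead of it and the grasp point (between the pads) is the TCP; z points along the fingers, y is the line along which they close (so a half turn about z gives the same grasp; the last joint's range is limited). The gripper opens to 85 mm and grips with 20 to 120 N. Pads are 22 mm wide; open, the fingers measure 114 mm over their backs; the gripper's body (76 mm by 85 mm) begins 54 mm behind the grasp point. The pads swing forward as they close: fully open they stand 13 mm farther back than shut.
Start: joints at [1.261, 0.48, 1.596, -0, 1.065, -0.047], TCP at [0.169, 0.628, 0.25] pointing down, gripper open.
Joint ranges: [-2.75, 2.75], [-0.82, 2.05], [0.23, 2.67], [-1.56, 4.7], [0.09, 2.69], [-2.92, 2.92]. Speed limits (rad/s): [1.89, 1.89, 2.39, 3.01, 3.01, 3.01].

### API

Orientations are given as a unit quaternion [x, y, z, w].
In Python, from bench import monitor, vision, ticket gives the robot as it stands.
- The arm moves only by the shell command python3 -m crank 'ROWS' [FORCE]. ROWS is JSON, a list of rows, each an object with "travel": the shift along the tool's x, y, z in m, a list of three; "dr": the turn, a rotation vector about the tool's x, y, z in rad, a list of three; "fingers": the finger opening in m, from 0 to 0.0854. A call has 1 to 8 rows; each row shifts and turns the commanded pose from where the row before left it, along the tool's axes as they then stand; what a row does not reach is not made up. A row lasts 1/10 s, in which the tool goes at most 50 mm and 8.59 degrees, less where a joint would pass 70% of its speed; a pose out of reach is approached as far as the arm can. A call is refused whole if a number of a shift passes 0.05 or a number of a turn 0.15, either way. A call with a gripper value outside its range is refused whole. The fingers move at their own pace and stop on an object; FORCE is the grip in N (left out, the last holds). Time passes only in rows, so rows that do not move let the fingers close. It gives the time, the measured TCP pose, the force, the opening and the grip force at its end, in the units of the state.
- monitor.read_state(): the state, without advancing time (a new reading comes with each control period).
- vision.read_camera(name): name is "scene" or "side" or "wrist"; returns a dict with "pixels" (384x512x3 uint8, red, green, blue), "depth" (384x512 float32, m along the optical axis (not along the pixel's ray), 0 where there is no reading), "camera_matrix" (3x3 intrinsics, pixels), "world_from_camera" (4x4, takes a point from camera to world coordinates). Camera axes: x right, y down, z forward; pixel columns grow to the right and rows downward; lengths in m; the calibration is good to about 2 mm. A picture is of the moment at which its call begins.
- ticket.hand_in(): hands the job in; it is judged then, once.
The state is a dict: "time_s": time; "joint_pos": joint angles; "qvel": joint speeds; "joint_torque": joint torques, N m; "tcp_pos": TCP position; "ee_rot": TCP orientation; "force": force on the tool from outside, world axes, zero at the start; "wrist_torque": the same for the moment, N m; "finger_gap": finger opening in m; "grip_force": force on a finger pad.
Only numpy, scipy, OpenCV 4.12 (cv2) and the standard library are available. Lean on these libraries where they do the work, as an engineer would, in place of code of your own. Each camera call takes 0.05 s, during which the arm holds its last target. There are 200 camera calls.

### The job

Get the ultrasonic utensil bath ready: first press its mushroom stop switch until it latches down, then slide the tank cover fully open, take the caddy from the board, tip it slot-down over the open tank and shake it until every tablet has fallen through the slot and all lie in the tank. Lay the steel scoops in the tank too, put the caddy back on the board lying on its base, slide the cover fully shut, and only after all that twist the stop head clockwise so that it pops up again. The stop must stay latched down until then; leave the mug, the jar and the bowl alone.

Things in the scene. Friction and masses are not known exactly. Their poses are not given: they have to be found in the camera images.
- caddy: Closed box 180 (x) x 62 (y) x 36 (z) mm, 0.25 kg, walls 4 mm: bamboo, with a clear top. Origin: centre of underside, z up. Grip across y with 30 to 50 N (more makes it squirt out). Starts on the board, slot end (-x) roughly towards the robot, 2 to 4 tablets flat inside; they come out when that end is tipped 70 to 90 degrees down and the box shaken briskly along its z, by 30 to 50 mm.
- slot (a point): Centre of the slot, the only opening, on the outside of the caddy's -x end: 90 mm from the caddy's middle, 18.5 mm above its underside; axes as the caddy. The slot is 46 mm wide (y) and 17 mm high, from 10 to 27 mm above the underside. The inside is 28 mm high, so a sill 6 mm high below the slot and a lip 5 mm above it hold the tablets back until they line up with it.
- tablet0: White cleaning tablet, a rigid disc 40 mm in diameter and 12 mm thick, 20 g; origin at its centre, z along the disc's axis. Starts inside the caddy; may be absent.
- tablet1: White cleaning tablet, a rigid disc 40 mm in diameter and 12 mm thick, 20 g; origin at its centre, z along the disc's axis. Starts inside the caddy; may be absent.
- tablet2: White cleaning tablet, a rigid disc 40 mm in diameter and 12 mm thick, 20 g; origin at its centre, z along the disc's axis. Starts inside the caddy; may be absent.
- tablet3: White cleaning tablet, a rigid disc 40 mm in diameter and 12 mm thick, 20 g; origin at its centre, z along the disc's axis. Starts inside the caddy; may be absent.
- scoop0: Steel measuring scoop, 84 mm long, 60 g: handle 54 (x) x 14 (y) x 12 (z) mm, round head 34 mm across and 14 mm high at its +x end, centred 40 mm from the origin. Origin: underside, middle of the handle; grip the handle there across y. Starts lying on the board beside the caddy, 2 or 3 of them; may be absent.
- scoop1: Steel measuring scoop, 84 mm long, 60 g: handle 54 (x) x 14 (y) x 12 (z) mm, round head 34 mm across and 14 mm high at its +x end, centred 40 mm from the origin. Origin: underside, middle of the handle; grip the handle there across y. Starts lying on the board beside the caddy, 2 or 3 of them; may be absent.
- scoop2: Steel measuring scoop, 84 mm long, 60 g: handle 54 (x) x 14 (y) x 12 (z) mm, round head 34 mm across and 14 mm high at its +x end, centred 40 mm from the origin. Origin: underside, middle of the handle; grip the handle there across y. Starts lying on the board beside the caddy, 2 or 3 of them; may be absent.
- board: Bamboo chopping board, fixed, 360 (x) x 240 (y) x 20 mm thick; origin at the centre of its underside, top face 20 mm above. The caddy lies at the board's +y side, the scoops at its -y side; any place on the board will do to put the caddy back.
- bath: Ultrasonic utensil bath, fixed: white casing 200 (x) x 330 (y) mm, its deck 90 mm above the counter; origin at the centre of its underside. The tank is a steel-lined well in the deck, 150 mm (x) by 130 mm (y), centred 75 mm to +y of the origin, floor 70 mm below the deck.
- tank (a point): Centre of the tank's floor, 20 mm above the counter (70 mm below the deck); axes as the bath.
- cover (a joint): Steel sliding cover on the deck, m: 0 shut over the tank, grows as it slides towards the bath's -y, stop at 0.145 fully open. Plate 168 (x) x 142 (y) mm, its upper face 7 mm above the deck; about 1.5 N of friction, stays where left. Starts 0 to 25 mm open.
- cover_grip (a point): Top centre of the black grip bar on the cover: 70 mm long (bath's x), 16 mm thick (y), 34 mm tall; this point is 131 mm above the counter. Pinch its thickness from above.
- switch: Stop switch housing, fixed grey box 100 (x) x 90 (y) x 60 mm high; origin at the centre of its underside.
- stop (a joint): Travel of the red mushroom head, m: 0 up, 0.0086 latched down. Over-centre snap: pushing takes 6 to 10 N at first, past 4 mm it snaps down and stays. The head rides on a steep thread: going down it turns 0.86 rad counter-clockwise from above by itself; turned clockwise by more than 0.4 rad it rises past the middle and snaps up.
- stop_turn (a joint): Turn of the mushroom head, rad: 0 up, grows counter-clockwise seen from above to 0.86 when latched down.
- stop_top (a point): Top centre of the mushroom head (48 mm diameter, 24 mm thick disc): 100 mm above the counter when up, 91 mm when latched; the underside of the head is 16 mm above the housing when up, 7 mm when latched.
- mug: White mug, 80 mm across, 95 mm tall, a bystander; origin at the centre of its underside.
- salt_jar: Glass jar, 70 mm across, 120 mm tall, a bystander; origin at the centre of its underside.
- bowl: Blue bowl, 110 mm across, 50 mm tall, a bystander; origin at the centre of its underside.
Mind the look-alikes: they are no part of the job. What is shaped like the switch but blue or green is not meant. Leave any purple look-alike of the scoop0 alone.

How it is judged:
By the outcome, as a careful person would: the job done as asked, in the order asked, and still so for the second after the job is handed in, with the robot touching nothing.
Of tablet0, tablet1, tablet2, tablet3 only 2 to 4 are there at a start; the rules pass over those that are not, and their reading is None.
Of scoop0, scoop1, scoop2 only 2 to 3 are there at a start; the rules pass over those that are not, and their reading is None.
At some moment in a run one of caddy may be knocked a few centimetres aside while the robot is not near it.
It also fails if it takes over 210 s, if anything falls off the work surface, if the arm or the gripper's body presses on something with over 40 N, if the wrist force passes 120 N, or if a joint passes its speed limit or range.

## Working session

There is one attempt and no reset: what is moved stays moved. The work goes in short steps, Python scripts to look and compute and a shell command to move; the robot and the scene stay as the last step left them, time stands still between calls to the robot, and variables do not carry over. Pictures are saved under pics/ and viewed, at most 14 in all, crops included, and the job is handed in when it is done.

```bash
mkdir -p pics; ls; cat > h.py <<'E'
import numpy as np, cv2
from bench import monitor, vision, ticket
from scipy.spatial.transform import Rotation as R
def cam(n):
    c=vision.read_camera(n); return c
def save(n,f,crop=None,scale=1):
    c=cam(n); im=c["pixels"][:,:,::-1]
    if crop: x0,y0,x1,y1=crop; im=im[y0:y1,x0:x1]
    if scale!=1: im=cv2.resize(im,None,fx=scale,fy=scale,interpolation=cv2.INTER_CUBIC)
    cv2.imwrite("pics/"+f,im); return c
def ray(c,u,v,z):
    K=c["camera_matrix"];T=c["world_from_camera"]
    d=T[:3,:3]@np.linalg.solve(K,[u,v,1.]);o=T[:3,3]
    return o+d*(z-o[2])/d[2]
def dep(c,u,v):
    d=c["depth"][int(v),int(u)]
    p=np.linalg.solve(c["camera_matrix"],[u,v,1.])*d
    return c["world_from_camera"][:3,:3]@p+c["world_from_camera"][:3,3]
def st():
    s=monitor.read_state(); print(s["time_s"],np.round(s["tcp_pos"],4),np.round(s["ee_rot"],4),s["finger_gap"],s["grip_force"],np.round(s["force"],1)); return s
E
python3 - <<'E'
from h import *
st()
for n in("scene","side"):
    c=save(n,n+"0.png",scale=1.5); print(n,np.round(c["world_from_camera"],3).tolist(),c["camera_matrix"].tolist())
E
```

```text
pics
0.0 [0.1687 0.6273 0.2497] [ 1.310e-01  9.914e-01 -6.000e-04 -1.000e-04] 0.08500209678354671 0.0 [ 0.7 -0.3  0.3]
scene [[-0.545, 0.703, -0.457, 0.971], [0.839, 0.458, -0.294, 0.368], [0.002, -0.543, -0.84, 0.982], [0.0, 0.0, 0.0, 1.0]] [[432.04015669823644, 0.0, 261.4971762462617], [0.0, 432.04015669823644, 188.90000627053485], [0.0, 0.0, 1.0]]
side [[-0.967, -0.207, 0.15, 0.328], [-0.256, 0.757, -0.601, 0.839], [0.011, -0.619, -0.785, 1.104], [0.0, 0.0, 0.0, 1.0]] [[448.4779445634746, 0.0, 265.3247552146801], [0.0, 448.4779445634746, 184.62587695447974], [0.0, 0.0, 1.0]]
```

View pics/scene0.png

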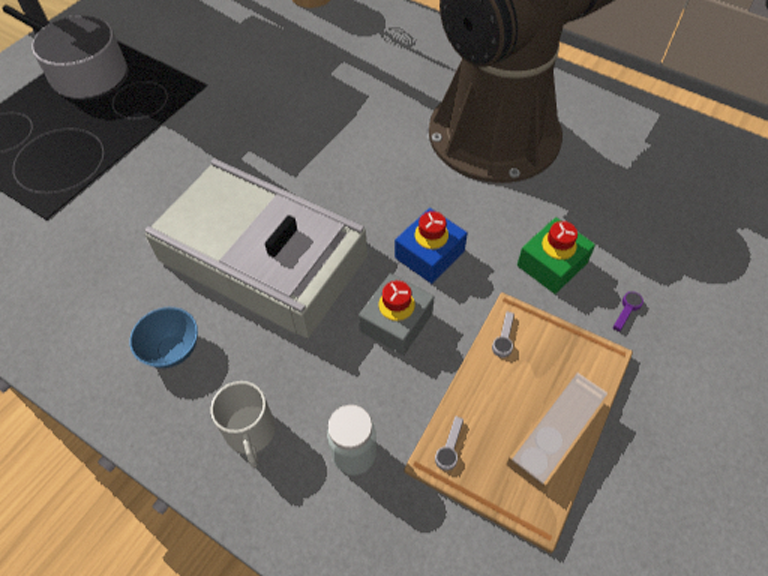

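View pics/side0.png

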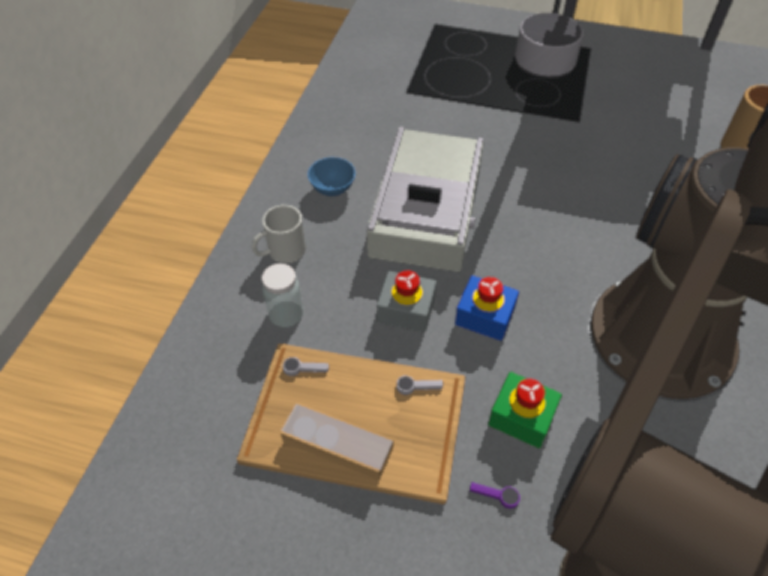

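The scene view (1.5x pixels) shows the grey switch at (397,298), the bath with its black grip at (281,236), and the caddy at (558,430) with 2 tablets visible. Scoops are at (504,335) and (452,443), the mug, jar and bowl on the left.
Things I could mistake: blue switch (432,225) and green switch (562,240) for the stop, and the purple scoop (628,310) for a scoop. By the description I choose the grey switch (397,298) and the two steel scoops on the board.

```bash
python3 - <<'E'
from h import *
for n in("scene","side"):
    c=cam(n); im=c["pixels"]; hsv=cv2.cvtColor(im,cv2.COLOR_RGB2HSV); H,S,V=cv2.split(hsv)
    red=(((H<6)|(H>174))&(S>180)&(V>80)).astype(np.uint8)
    k,l,s,ce=cv2.connectedComponentsWithStats(red)
    for i in range(1,k):
        if s[i,4]>40: print(n,"red",ce[i].round(1),s[i,4],ray(c,*ce[i],.095).round(3),dep(c,*ce[i]).round(3))
    blk=((V<45)).astype(np.uint8)
    k,l,s,ce=cv2.connectedComponentsWithStats(blk)
    for i in range(1,k):
        if 60<s[i,4]<1500: print(n,"blk",ce[i].round(1),s[i,4],ray(c,*ce[i],.12).round(3))
    pts={"scene":dict(b=[(502,294),(631,352),(555,552),(408,466)],bath=[(215,162),(364,228),(302,306),(148,232)],scoop1h=[(508,322)],scoop1c=[(503,346)],s2h=[(455,427)],s2c=[(447,457)],cad=[(580,375),(607,386),(545,484),(510,462)],jar=[(350,425)]),
     "side":dict(b=[(463,375),(282,346),(240,463),(446,502)],bath=[(402,129),(482,138),(461,238),(372,228)],scoop1h=[(427,386)],scoop1c=[(405,384)],s2h=[(313,369)],s2c=[(291,366)],cad=[(299,408),(392,443),(383,470),(282,434)],jar=[(280,275)])}[n]
    zz=dict(b=.02,bath=.09,scoop1h=.032,scoop1c=.034,s2h=.032,s2c=.034,cad=.05,jar=.12)
    for k,v in pts.items():
        for p in v: print(n,k,ray(c,p[0]/1.5,p[1]/1.5,zz[k]).round(3))
g=save("scene","crop0.png",(230,130,440,375),2.4)
E
```

```text
scene red [287.7 150.6] 211 [0.352 0.049 0.095] [0.355 0.051 0.099]
scene red [374.6 157.2] 227 [0.249 0.247 0.095] [0.252 0.248 0.099]
scene red [264.  197.5] 245 [0.506 0.075 0.095] [0.509 0.077 0.101]
scene blk [19.4  9.1] 310 [ 0.348 -0.971  0.12 ]
scene blk [59.4 25.1] 181 [ 0.335 -0.801  0.12 ]
scene blk [360.7  65.6] 445 [-0.015  0.075  0.12 ]
scene blk [317.2  77.2] 673 [ 0.097 -0.008  0.12 ]
scene blk [351.9  86.8] 334 [0.077 0.092 0.12 ]
scene blk [ 8.5 86.1] 337 [ 0.602 -0.716  0.12 ]
scene blk [187.1 157.2] 274 [ 0.525 -0.141  0.12 ]
scene b [0.362 0.203 0.02 ]
scene b [0.345 0.436 0.02 ]
scene b [0.698 0.464 0.02 ]
scene b [0.708 0.227 0.02 ]
scene bath [ 0.44  -0.369  0.09 ]
scene bath [ 0.417 -0.048  0.09 ]
scene bath [ 0.601 -0.043  0.09 ]
scene bath [ 0.627 -0.356  0.09 ]
scene scoop1h [0.413 0.24  0.032]
scene scoop1c [0.459 0.254 0.034]
scene s2h [0.621 0.257 0.032]
scene s2c [0.669 0.271 0.034]
scene cad [0.447 0.381 0.05 ]
scene cad [0.441 0.424 0.05 ]
scene cad [0.631 0.41  0.05 ]
scene cad [0.63  0.353 0.05 ]
scene jar [0.731 0.144 0.12 ]
side red [271.3 190.6]
[... 724 characters left out ...]

side blk [462.7 241.9] 150 [-0.018  0.133  0.12 ]
side blk [378.6 327.1] 152 [0.167 0.412 0.12 ]
side blk [505.9 325. ] 128 [-0.11   0.332  0.12 ]
side blk [388.7 371.3] 369 [0.137 0.502 0.12 ]
side b [0.361 0.2   0.02 ]
side b [0.705 0.229 0.02 ]
side b [0.69  0.465 0.02 ]
side b [0.341 0.439 0.02 ]
side bath [ 0.625 -0.363  0.09 ]
side bath [ 0.44  -0.381  0.09 ]
side bath [ 0.425 -0.067  0.09 ]
side bath [ 0.606 -0.046  0.09 ]
side scoop1h [0.419 0.247 0.032]
side scoop1c [0.458 0.254 0.034]
side s2h [0.628 0.267 0.032]
side s2c [0.669 0.273 0.034]
side cad [0.621 0.356 0.05 ]
side cad [0.449 0.377 0.05 ]
side cad [0.451 0.426 0.05 ]
side cad [0.632 0.409 0.05 ]
side jar [0.73 0.14 0.12]
```

View pics/crop0.png

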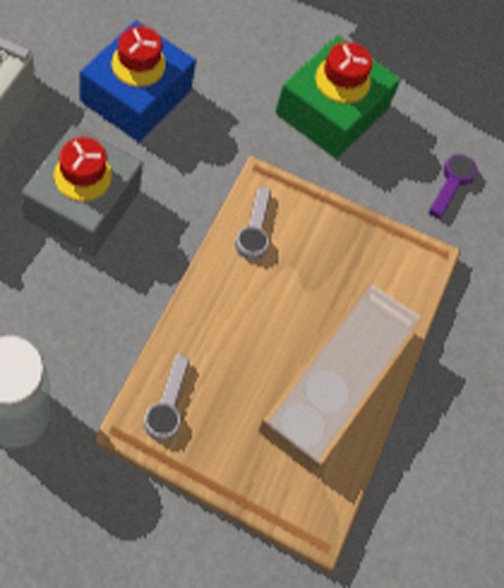

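The crop shows the grey switch with the red head at (83,160), two steel scoops at (253,225) and (168,395), and the caddy's slot end up at (395,303), nearest the robot. The choice is confirmed, so next I go above the stop.

```bash
cat >> h.py <<'E'
import json
def log():
    s=monitor.read_state(); open("log.jsonl","a").write(json.dumps([list(map(float,s[k])) for k in("joint_pos","tcp_pos","ee_rot")])+"\n")
def to(p=None,yaw=None,rot=None):
    """tool-frame shift to p (world); turn so that tool is down with tool-y at angle yaw from world y (x_tool=-x world)"""
    log(); s=st(); Rt=R.from_quat(s["ee_rot"])
    if p is not None: print("travel",(Rt.inv().apply(np.array(p)-s["tcp_pos"])).round(4))
    if yaw is not None: rot=R.from_euler("z",yaw)*R.from_euler("y",np.pi)
    if rot is not None: print("dr",(Rt.inv()*rot).as_rotvec().round(3))
    print("q",np.round(s["joint_pos"],3))
E
python3 -c "
from h import *
to([.503,.08,.15],0)"
```

```text
0.25 [0.1688 0.6275 0.25  ] [ 1.310e-01  9.914e-01 -3.000e-04 -1.000e-04] 0.08541986368532446 0.0 [ 0.2 -0.3 -0. ]
travel [-0.465  -0.4419  0.1002]
dr [-0.001 -0.    -0.263]
q [ 1.261  0.48   1.597  0.     1.065 -0.047]
```

```bash
python3 -m crank '[{"travel":[-0.04,-0.036,0],"fingers":0},{"travel":[-0.04,-0.036,0],"fingers":0},{"travel":[-0.04,-0.036,0],"fingers":0},{"travel":[-0.04,-0.036,0],"fingers":0},{"travel":[-0.04,-0.036,0],"fingers":0},{"travel":[-0.04,-0.036,0],"fingers":0}]' 30; python3 -m crank '[{"travel":[-0.04,-0.036,0],"fingers":0},{"travel":[-0.04,-0.036,0],"fingers":0},{"travel":[-0.04,-0.036,0],"fingers":0},{"travel":[-0.04,-0.036,0],"fingers":0},{"travel":[-0.04,-0.036,0],"fingers":0},{"dr":[0,0,-0.13],"fingers":0},{"dr":[0,0,-0.13],"fingers":0},{"fingers":0}]' ; python3 -c "
from h import *
to([.503,.08,.15],0)"
```

```text
0.25 [0.1688 0.6275 0.25  ] [ 1.310e-01  9.914e-01 -3.000e-04 -1.000e-04] 0.08541986368532446 0.0 [ 0.2 -0.3 -0. ]
travel [-0.465  -0.4419  0.1002]
dr [-0.001 -0.    -0.263]
q [ 1.261  0.48   1.597  0.     1.065 -0.047]schema error: expected keys travel, dr, fingers
schema error: expected keys travel, dr, fingers
```

```bash
python3 -m crank '[{"travel":[-0.04,-0.036,0],"dr":[0,0,0],"fingers":0},{"travel":[-0.04,-0.036,0],"dr":[0,0,0],"fingers":0},{"travel":[-0.04,-0.036,0],"dr":[0,0,0],"fingers":0},{"travel":[-0.04,-0.036,0],"dr":[0,0,0],"fingers":0},{"travel":[-0.04,-0.036,0],"dr":[0,0,0],"fingers":0},{"travel":[-0.04,-0.036,0],"dr":[0,0,0],"fingers":0}]' 30; python3 -m crank '[{"travel":[-0.04,-0.036,0],"dr":[0,0,0],"fingers":0},{"travel":[-0.04,-0.036,0],"dr":[0,0,0],"fingers":0},{"travel":[-0.04,-0.036,0],"dr":[0,0,0],"fingers":0},{"travel":[-0.04,-0.036,0],"dr":[0,0,0],"fingers":0},{"travel":[-0.04,-0.036,0],"dr":[0,0,0],"fingers":0},{"travel":[0,0,0],"dr":[0,0,-0.13],"fingers":0},{"travel":[0,0,0],"dr":[0,0,-0.13],"fingers":0},{"travel":[0,0,0],"dr":[0,0,0],"fingers":0}]' ; python3 -c "
from h import *
to([.503,.08,.15],0)
save('wrist','w0.png')"
```

```text
time_s: 0.85
tcp_pos: [0.3327, 0.3742, 0.2504]
ee_rot: [0.131, 0.991, 0.0, 0.0]
force: [1.4, -0.3, -0.5]
finger_gap: 0.0001
grip_force: 0.0
time_s: 1.65
tcp_pos: [0.4682, 0.1657, 0.2503]
ee_rot: [0.001, 1.0, 0.0, -0.0]
force: [0.0, 0.1, 0.8]
finger_gap: -0.0001
grip_force: 0.0
1.65 [0.4682 0.1657 0.2503] [ 7.e-04  1.e+00  0.e+00 -0.e+00] -6.023500076813964e-05 0.0 [0.  0.1 0.8]
travel [-0.0349 -0.0856  0.1003]
dr [ 0.    -0.    -0.001]
q [ 0.279  0.267  1.94   0.     0.935 -1.29 ]
```

View pics/w0.png

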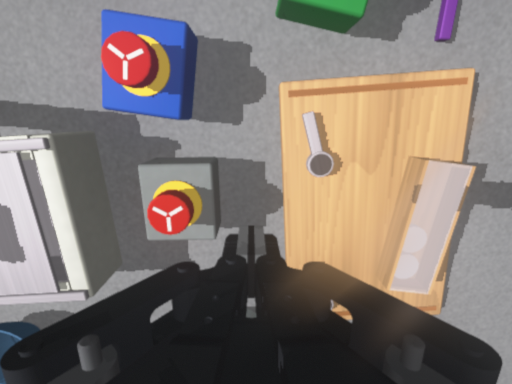

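The wrist view shows the grey switch with its red head at (169,213); blue is at (130,60). I measure the head from this view and press it.

```bash
cat >> h.py <<'E'
def blobs(c,mask,lo,hi,z):
    k,l,s,ce=cv2.connectedComponentsWithStats(mask.astype(np.uint8)); out=[]
    for i in range(1,k):
        if lo<s[i,4]<hi:
            cn=max(cv2.findContours((l==i).astype(np.uint8),0,1)[0],key=cv2.contourArea)
            P=np.array([ray(c,*q,z)[:2] for q in cn[:,0].astype(float)],np.float32)
            mr=cv2.minAreaRect(P); bp=cv2.boxPoints(mr)
            print(ce[i].round(),s[i,4],"ray",ray(c,*ce[i],z).round(4),"rect",np.round(mr[0],4),np.round(mr[1],4),round(mr[2],1))
            out.append((l==i,P,mr))
    return out
def hsv(c): return cv2.split(cv2.cvtColor(c["pixels"],cv2.COLOR_RGB2HSV))
E
python3 -c "
from h import *
c=cam('wrist');H,S,V=hsv(c)
blobs(c,((H<6)|(H>174))&(S>180)&(V>80),200,5000,.1)
c=cam('scene');H,S,V=hsv(c)
blobs(c,((H<6)|(H>174))&(S>180)&(V>80),100,5000,.1)
to([.503,.08,.14])
"
```

```text
[138.  70.] 393 ray [0.3557 0.0619 0.1   ] rect [0.3559 0.0613] [0.0158 0.0341] 63.7
[168. 214.] 940 ray [0.4995 0.0779 0.1   ] rect [0.5009 0.0778] [0.0442 0.0439] 61.1
[286. 152.] 157 ray [0.3616 0.05   0.1   ] rect [0.3549 0.0483] [0.0523 0.036 ] 31.7
[375. 157.] 225 ray [0.2531 0.248  0.1   ] rect [0.2499 0.248 ] [0.057  0.0459] 25.5
[264. 198.] 244 ray [0.5087 0.0772 0.1   ] rect [0.5071 0.0759] [0.0509 0.0435] 33.1
1.8 [0.4679 0.1664 0.2503] [ 0.003  1.    -0.     0.   ] 0.0003356412804799348 0.0 [ 0.1  0.3 -0.1]
travel [-0.0356 -0.0862  0.1103]
q [ 0.281  0.266  1.94  -0.     0.935 -1.284]
```

```bash
python3 -m crank '[{"travel":[-0.018,-0.044,0],"dr":[0,0,0],"fingers":0},{"travel":[-0.017,-0.044,0],"dr":[0,0,0],"fingers":0},{"travel":[0,0,0.04],"dr":[0,0,0],"fingers":0},{"travel":[0,0,0.04],"dr":[0,0,0],"fingers":0},{"travel":[0,0,0.04],"dr":[0,0,0],"fingers":0},{"travel":[0,0,0.01],"dr":[0,0,0],"fingers":0},{"travel":[0,0,0],"dr":[0,0,0],"fingers":0}]'; python3 -m crank '[{"travel":[0,0,0.003],"dr":[0,0,0],"fingers":0},{"travel":[0,0,0.003],"dr":[0,0,0],"fingers":0},{"travel":[0,0,0.003],"dr":[0,0,0],"fingers":0},{"travel":[0,0,0.001],"dr":[0,0,0],"fingers":0},{"travel":[0,0,0],"dr":[0,0,0],"fingers":0}]'
```

```text
time_s: 2.5
tcp_pos: [0.502, 0.0784, 0.1196]
ee_rot: [0.002, 1.0, -0.0, -0.001]
force: [0.1, 0.0, 0.5]
finger_gap: -0.0
grip_force: 0.0
time_s: 3.0
tcp_pos: [0.5032, 0.0782, 0.111]
ee_rot: [0.001, 1.0, 0.0, 0.001]
force: [0.2, -0.2, 0.0]
finger_gap: -0.0
grip_force: 0.0
```

```bash
python3 -m crank '[{"travel":[0,0,0.001],"dr":[0,0,0],"fingers":0},{"travel":[0,0,0.001],"dr":[0,0,0],"fingers":0},{"travel":[0,0,0.0005],"dr":[0,0,0],"fingers":0},{"travel":[0,0,0],"dr":[0,0,0],"fingers":0}]'; python3 -m crank '[{"travel":[0,0,-0.04],"dr":[0,0,0],"fingers":0},{"travel":[0,0,-0.04],"dr":[0,0,0],"fingers":0},{"travel":[0,0,-0.04],"dr":[0,0,0],"fingers":0},{"travel":[0,-0.05,-0.02],"dr":[0,0,0],"fingers":0.05},{"travel":[0,-0.05,0],"dr":[0,0,0],"fingers":0.05},{"travel":[0,-0.05,0],"dr":[0,0,0],"fingers":0.05},{"travel":[0,-0.02,0],"dr":[0,0,0],"fingers":0.05},{"travel":[0,0,0],"dr":[0,0,0],"fingers":0.05}]';python3 -c "
from h import *
c=cam('scene');H,S,V=hsv(c)
for p in [(264,198),(262,200)]: print(dep(c,*p))
c=cam('side')
c=save('wrist','w1.png');H,S,V=hsv(c)
blobs(c,V<45,150,5000,.131)
to([.523,-.14,.2])
"
```

```text
time_s: 3.4
tcp_pos: [0.5039, 0.0783, 0.1099]
ee_rot: [0.001, 1.0, 0.0, 0.001]
force: [-6.5, 0.3, 42.2]
finger_gap: -0.0
grip_force: 20.7
time_s: 4.2
tcp_pos: [0.5023, -0.091, 0.2467]
ee_rot: [0.003, 1.0, -0.0, 0.0]
force: [0.8, -0.1, -0.5]
finger_gap: 0.0497
grip_force: 0.0
[0.50535917 0.0748009  0.09144698]
[0.51363445 0.07438614 0.09313319]
4.35 [ 0.5022 -0.0879  0.2464] [ 1.6e-03  1.0e+00  1.0e-04 -1.0e-04] 0.04995923270709786 0.0 [ 0.7  0.5 -0.2]
travel [-0.021  -0.052   0.0464]
q [-0.233  0.29   1.917  0.     0.935 -1.801]
```

View pics/w1.png

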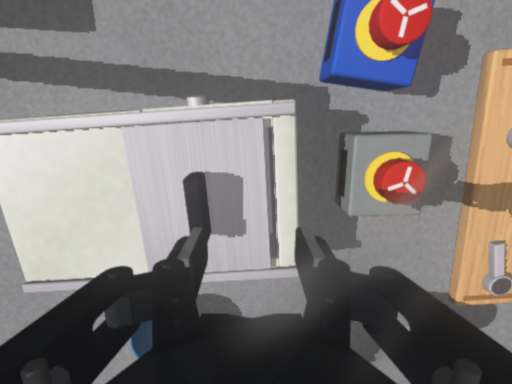

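The stop is latched (top at z≈0.091). The wrist view shows the bar at (196,200), with the bath's rails at y≈118 and y≈285.

```bash
python3 -c "
from h import *
c=cam('wrist')
for a in [(5,127,.1),(290,108,.1),(30,287,.1),(205,276,.1),(186,173,.131),(206,175,.131),(240,177,.097),(273,118,.097),(277,270,.097),(125,127,.097),(295,100,.09)]: print(a,ray(c,*a).round(4))
H,S,V=hsv(c);m=(V<45);m[215:]=0;m[:150]=0;m[:,:170]=0;m[:,240:]=0
print([(v,np.flatnonzero(m[v])[[0,-1]]) for v in range(176,215,8) if m[v].any()])
"
```

```text
(5, 127, 0.1) [ 0.4417 -0.3269  0.1   ]
(290, 108, 0.1) [ 0.425  -0.0484  0.1   ]
(30, 287, 0.1) [ 0.6221 -0.3432  0.1   ]
(205, 276, 0.1) [ 0.6084 -0.1393  0.1   ]
(186, 173, 0.131) [ 0.482  -0.1452  0.131 ]
(206, 175, 0.131) [ 0.4839 -0.1271  0.131 ]
(240, 177, 0.097) [ 0.4933 -0.0976  0.097 ]
(273, 118, 0.097) [ 0.4342 -0.0643  0.097 ]
(277, 270, 0.097) [ 0.6028 -0.0566  0.097 ]
(125, 127, 0.097) [ 0.4422 -0.2108  0.097 ]
(295, 100, 0.09) [ 0.4171 -0.0423  0.09  ]
[]
```

```bash
python3 -m crank '[{"travel":[-0.018,-0.049,0],"dr":[0,0,-0.06],"fingers":0.05},{"travel":[0,0,0.04],"dr":[0,0,0],"fingers":0.05},{"travel":[0,0,0.04],"dr":[0,0,0],"fingers":0.05},{"travel":[0,0,0],"dr":[0,0,0],"fingers":0.05}]';python3 -c "
from h import *
to([.52,-.137,.121],.063)
save('side','s1.png',(200,70,380,210),4)
"
```

```text
time_s: 4.8
tcp_pos: [0.5168, -0.1336, 0.1625]
ee_rot: [-0.029, 1.0, 0.001, -0.004]
force: [-0.3, 0.6, 0.7]
finger_gap: 0.05
grip_force: 0.0
4.8 [ 0.5168 -0.1336  0.1625] [-0.0291  0.9996  0.0013 -0.0035] 0.04999398245924804 0.0 [-0.3  0.6  0.7]
travel [-0.0033 -0.0037  0.0415]
dr [ 0.003 -0.007 -0.005]
q [-0.31   0.435  1.943  0.     0.771 -1.939]
```

View pics/s1.png

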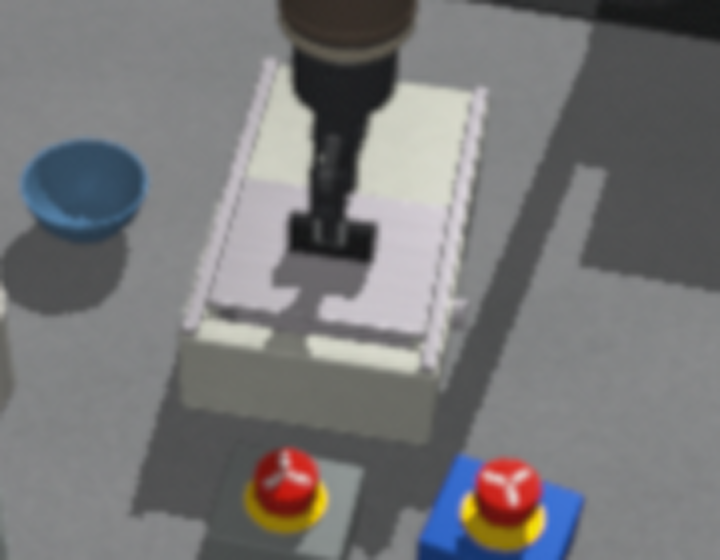

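The fingers sit over the black bar at (332,235), and the tank cover below is almost shut. I go down, pinch and slide.

```bash
python3 -m crank '[{"travel":[-0.003,-0.003,0.02],"dr":[0,0,-0.005],"fingers":0.05},{"travel":[0,0,0.02],"dr":[0,0,0],"fingers":0.05},{"travel":[0,0,0],"dr":[0,0,0],"fingers":0},{"travel":[0,0,0],"dr":[0,0,0],"fingers":0},{"travel":[0,0,0],"dr":[0,0,0],"fingers":0},{"travel":[0,0,0],"dr":[0,0,0],"fingers":0}]' 30;python3 -m crank '[{"travel":[0,-0.025,0],"dr":[0,0,0],"fingers":0},{"travel":[0,-0.025,0],"dr":[0,0,0],"fingers":0},{"travel":[0,-0.025,0],"dr":[0,0,0],"fingers":0},{"travel":[0,-0.025,0],"dr":[0,0,0],"fingers":0},{"travel":[0,-0.02,0],"dr":[0,0,0],"fingers":0},{"travel":[0,0,0],"dr":[0,0,0],"fingers":0}]'
```

```text
time_s: 5.45
tcp_pos: [0.5235, -0.1382, 0.1283]
ee_rot: [-0.031, 1.0, -0.0, 0.001]
force: [-1.9, 1.6, 10.4]
finger_gap: 0.0153
grip_force: 31.1
time_s: 6.05
tcp_pos: [0.5311, -0.2608, 0.1283]
ee_rot: [-0.03, 1.0, -0.001, 0.001]
force: [-1.8, -1.7, 11.7]
finger_gap: 0.0154
grip_force: 31.6
```

```bash
python3 -m crank '[{"travel":[0,-0.004,-0.003],"dr":[0,0,0],"fingers":0},{"travel":[0,-0.004,-0.003],"dr":[0,0,0],"fingers":0},{"travel":[0,-0.003,0],"dr":[0,0,0],"fingers":0},{"travel":[0,-0.003,0],"dr":[0,0,0],"fingers":0},{"travel":[0,0,0],"dr":[0,0,0],"fingers":0}]';python3 -m crank '[{"travel":[0,-0.003,0],"dr":[0,0,0],"fingers":0},{"travel":[0,-0.003,0],"dr":[0,0,0],"fingers":0},{"travel":[0,0,0],"dr":[0,0,0],"fingers":0}]'
```

```text
time_s: 6.55
tcp_pos: [0.5303, -0.271, 0.1316]
ee_rot: [-0.031, 1.0, 0.001, -0.001]
force: [3.7, 1.2, -26.8]
finger_gap: 0.0148
grip_force: 32.6
time_s: 6.85
tcp_pos: [0.5302, -0.2716, 0.1315]
ee_rot: [-0.03, 1.0, 0.005, -0.002]
force: [11.8, 49.8, -9.5]
finger_gap: 0.0148
grip_force: 35.5
```

```bash
python3 -m crank '[{"travel":[0,0.005,0],"dr":[0,0,0],"fingers":0.05},{"travel":[0,0,0],"dr":[0,0,0],"fingers":0.05},{"travel":[0,0,0],"dr":[0,0,0],"fingers":0.05},{"travel":[0,0,-0.04],"dr":[0,0,0],"fingers":0.05},{"travel":[0,0.02,-0.05],"dr":[0,0,0],"fingers":0.085},{"travel":[0,0.04,-0.05],"dr":[0,0,0],"fingers":0.085},{"travel":[0,0.05,0],"dr":[0,0,0],"fingers":0.085},{"travel":[0,0.05,0],"dr":[0,0,0],"fingers":0.085}]'; python3 -c "
from h import *
to([.537,.392,.25],-.11)
c=save('wrist','w2.png')
for a in [(5,127,.09)]: pass
"
```

```text
time_s: 7.65
tcp_pos: [0.5223, -0.1231, 0.2599]
ee_rot: [-0.03, 1.0, -0.001, 0.002]
force: [1.2, -0.4, -0.5]
finger_gap: 0.085
grip_force: 0.0
7.65 [ 0.5223 -0.1231  0.2599] [-3.010e-02  9.995e-01 -7.000e-04  1.900e-03] 0.08500055930050178 0.0 [ 1.2 -0.4 -0.5]
travel [-0.0456  0.5133  0.0093]
dr [-0.001  0.004  0.17 ]
q [-0.288  0.31   1.848 -0.     0.98  -1.919]
```

View pics/w2.png

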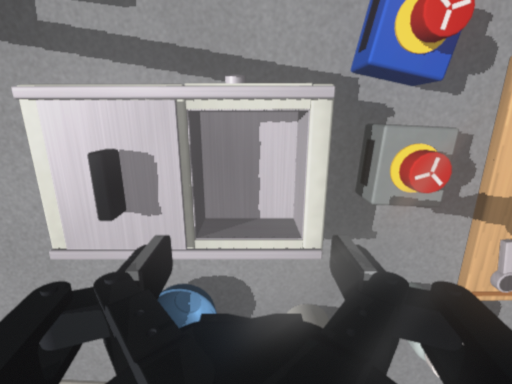

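The cover is open: tank well spans (190,110)-(305,240) and the bar is at (108,185). Now I measure the tank centre and look at the caddy from above.

```bash
python3 -c "
from h import *
c=cam('wrist')
P=[ray(c,*a,.09).round(4) for a in [(190,110),(307,110),(302,240),(195,240)]]
print(P,np.mean(P,0))
";python3 -m crank '[{"travel":[0,0.05,-0.03],"dr":[0,0,0.02],"fingers":0.085},{"travel":[0,0.05,-0.02],"dr":[0,0,0.02],"fingers":0.085},{"travel":[0,0.05,0],"dr":[0,0,0.02],"fingers":0.085},{"travel":[0,0.05,0],"dr":[0,0,0.02],"fingers":0.085},{"travel":[0,0.05,0],"dr":[0,0,0.02],"fingers":0.085},{"travel":[0,0.05,0],"dr":[0,0,0.02],"fingers":0.085},{"travel":[0,0.05,0],"dr":[0,0,0.02],"fingers":0.085},{"travel":[0,0.05,0],"dr":[0,0,0.02],"fingers":0.085}]'; python3 -m crank '[{"travel":[-0.02,0.05,0],"dr":[0,0,0],"fingers":0.085},{"travel":[-0.02,0.03,0],"dr":[0,0,0.02],"fingers":0.085},{"travel":[0,0,0],"dr":[0,0,0],"fingers":0.085}]'; python3 -c "
from h import *
to([.537,.392,.15],-.11)
c=save('wrist','w3.png',scale=1.4)
"
```

```text
[array([ 0.4486, -0.1826,  0.09  ]), array([ 0.4411, -0.0606,  0.09  ]), array([ 0.5892, -0.049 ,  0.09  ]), array([ 0.5969, -0.1766,  0.09  ])] [ 0.51895 -0.1172   0.09   ]
time_s: 8.55
tcp_pos: [0.5256, 0.2672, 0.3029]
ee_rot: [0.049, 0.999, 0.0, 0.001]
force: [1.7, -0.8, 0.5]
finger_gap: 0.0851
grip_force: 0.0
time_s: 8.85
tcp_pos: [0.5736, 0.3409, 0.302]
ee_rot: [0.058, 0.998, 0.001, 0.001]
force: [0.2, -0.9, -0.3]
finger_gap: 0.0846
grip_force: 0.0
8.85 [0.5736 0.3409 0.302 ] [5.830e-02 9.983e-01 6.000e-04 9.000e-04] 0.0846367646609698 0.0 [ 0.2 -0.9 -0.3]
travel [0.0425 0.0463 0.152 ]
dr [ 0.001  0.002 -0.007]
q [ 0.491  0.461  1.495  0.     1.183 -0.963]
```

View pics/w3.png

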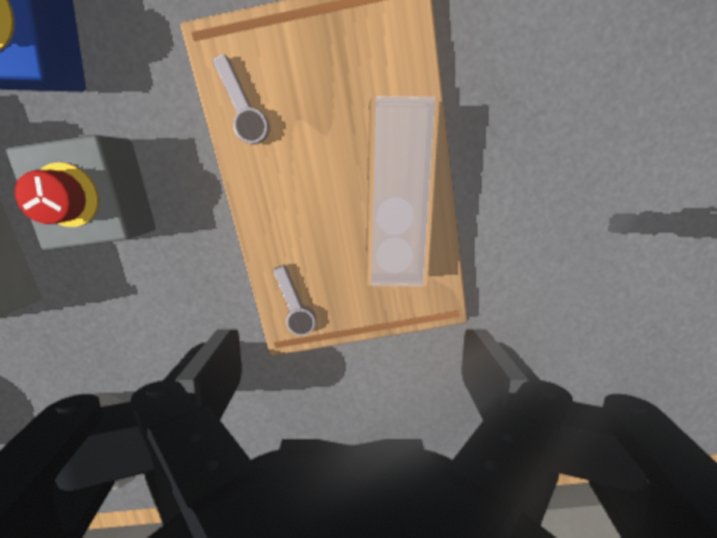

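The caddy's corners are (375,96), (436,97), (425,286), (369,284) and two tablets lie at its far end. Scoop heads are at (250,126) and (300,322).

```bash
python3 -c "
from h import *
c=cam('wrist')
P=np.array([ray(c,a[0]/1.4,a[1]/1.4,.056) for a in [(375,96),(436,97),(425,286),(369,284)]]);print(P.round(4))
m=P.mean(0); d=(P[2]+P[3]-P[0]-P[1]); yaw=np.arctan2(d[1],d[0]); print(m,yaw)
to([*m[:2],.1],yaw)
for h,t in [((250,126),(219,58)),((300,322),(279,268))]:
    a=ray(c,h[0]/1.4,h[1]/1.4,.034);b=ray(c,t[0]/1.4,t[1]/1.4,.032);print('scoop',a.round(4),b.round(4))
"
```

```text
[[0.4474 0.377  0.056 ]
 [0.4547 0.4319 0.056 ]
 [0.6334 0.4104 0.056 ]
 [0.6245 0.353  0.056 ]]
[0.53999498 0.39308175 0.056     ] -0.12720384478799157
8.95 [0.5716 0.3377 0.3019] [ 5.860e-02  9.983e-01 -3.000e-04 -1.000e-04] 0.08510910422241821 0.0 [-1.1 -0.9 -0.6]
travel [0.0378 0.0514 0.2018]
dr [-0.001 -0.     0.01 ]
q [ 0.488  0.458  1.501 -0.     1.183 -0.965]
scoop [0.4565 0.2545 0.034 ] [0.3938 0.2364 0.032 ]
scoop [0.6672 0.2713 0.034 ] [0.6026 0.2579 0.032 ]
```

```bash
python3 -m crank '[{"travel":[0.019,0.026,0.04],"dr":[0,0,0.008],"fingers":0.085},{"travel":[0.019,0.025,0.05],"dr":[0,0,0],"fingers":0.085},{"travel":[0,0,0.05],"dr":[0,0,0],"fingers":0.085},{"travel":[0,0,0.05],"dr":[0,0,0],"fingers":0.085},{"travel":[0,0,0],"dr":[0,0,0],"fingers":0.085},{"travel":[0,0,0],"dr":[0,0,0],"fingers":0.085}]'; python3 -c "
from h import *
to([.539,.393,.044],-.125)
c=save('wrist','w4.png')
"
```

```text
time_s: 9.55
tcp_pos: [0.5427, 0.3872, 0.1219]
ee_rot: [0.063, 0.998, -0.0, -0.0]
force: [0.8, 0.9, 0.2]
finger_gap: 0.0851
grip_force: 0.0
9.55 [0.5427 0.3872 0.1219] [ 6.33e-02  9.98e-01 -3.00e-04 -4.00e-04] 0.08508236027513141 0.0 [0.8 0.9 0.2]
travel [0.0044 0.0054 0.0779]
dr [-0.001 -0.001 -0.002]
q [ 0.574  0.641  1.661 -0.     0.84  -0.87 ]
```

View pics/w4.png

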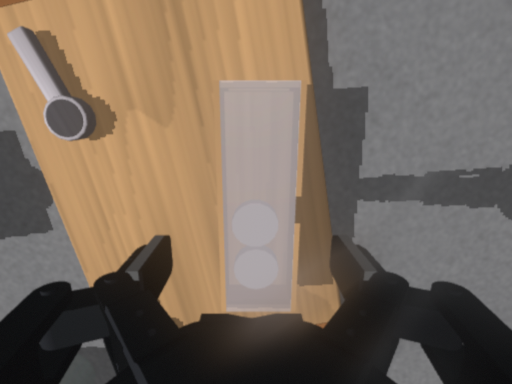

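The caddy spans columns 222-297 between the fingers (168 and 335), so it is about 5 mm to tool +y, as computed. I correct, lower, and grip.

```bash
python3 -c "
from h import *
c=cam('wrist')
P=np.array([ray(c,*a,.056) for a in [(221,82),(300,82),(291,310),(227,310)]]);m=P.mean(0);d=(P[2]+P[3]-P[0]-P[1]);print(m,np.arctan2(d[1],d[0]))
to([*m[:2],.044])"
python3 -m crank '[{"travel":[0.004,0.0054,0],"dr":[0,0,0],"fingers":0.085},{"travel":[0,0,0.04],"dr":[0,0,0],"fingers":0.085},{"travel":[0,0,0.03],"dr":[0,0,0],"fingers":0.085},{"travel":[0,0,0.006],"dr":[0,0,0],"fingers":0.085},{"travel":[0,0,0],"dr":[0,0,0],"fingers":0.085},{"travel":[0,0,0],"dr":[0,0,0],"fingers":0.085}]'
```

```text
[0.5433385  0.39636103 0.056     ] -0.12458858929214427
9.65 [0.5442 0.3884 0.1241] [0.0632 0.998  0.0011 0.0016] 0.08488102687013607 0.0 [ 0.8  0.3 -0.9]
travel [0.0021 0.0076 0.0801]
q [ 0.575  0.639  1.66  -0.     0.84  -0.87 ]
time_s: 10.25
tcp_pos: [0.5403, 0.3948, 0.0469]
ee_rot: [0.063, 0.998, 0.001, 0.001]
force: [-0.1, -0.8, -0.6]
finger_gap: 0.0849
grip_force: 0.0
```

```bash
python3 -m crank '[{"travel":[0,0,0.003],"dr":[0,0,0],"fingers":0.05},{"travel":[0,0,0],"dr":[0,0,0],"fingers":0.05},{"travel":[0,0,0],"dr":[0,0,0],"fingers":0.05},{"travel":[0,0,0],"dr":[0,0,0],"fingers":0.05},{"travel":[0,0,0],"dr":[0,0,0],"fingers":0.05},{"travel":[0,0,0],"dr":[0,0,0],"fingers":0.05}]' 42; python3 -m crank '[{"travel":[0,0,-0.02],"dr":[0,0,0],"fingers":0.05},{"travel":[0,0,-0.04],"dr":[0,0,0],"fingers":0.05},{"travel":[0,0,-0.05],"dr":[0,0,0],"fingers":0.05},{"travel":[0,0,-0.05],"dr":[0,0,0],"fingers":0.05},{"travel":[0,0,-0.05],"dr":[0,0,0],"fingers":0.05},{"travel":[0,0,-0.02],"dr":[0,0,0],"fingers":0.05},{"travel":[0,0,0],"dr":[0,0,0],"fingers":0.05}]'; python3 - <<'E'
from h import *
log()
# planar model fit from the log
A=[];B=[]
for l in open("log.jsonl"):
    q,p,_=json.loads(l); r=np.hypot(p[0],p[1]); a,b,c=q[1],q[1]+q[2],q[1]+q[2]+q[4]
    S,C=np.sin,np.cos
    A.append([1,0,S(a),S(b),C(b),S(c)]);B.append(r)
    A.append([0,1,C(a),C(b),-S(b),C(c)]);B.append(p[2])
A=np.array(A);B=np.array(B)
x,res,rk,sv=np.linalg.lstsq(A,B,rcond=None);print(x.round(4),rk,sv.round(3),np.abs(A@x-B).max())
st()
E
```

```text
time_s: 10.85
tcp_pos: [0.5398, 0.3944, 0.0431]
ee_rot: [0.063, 0.998, 0.001, 0.001]
force: [-0.4, -0.2, 6.3]
finger_gap: 0.0612
grip_force: 45.7
time_s: 11.55
tcp_pos: [0.5406, 0.3949, 0.2765]
ee_rot: [0.063, 0.998, 0.002, 0.003]
force: [-0.4, 0.0, -2.6]
finger_gap: 0.0616
grip_force: 47.2
[0.001  0.3166 0.5966 0.4448 0.0326 0.3515] 6 [6.827 5.    0.434 0.344 0.298 0.007] 5.8495559583787715e-05
11.55 [0.5406 0.3949 0.2765] [0.0629 0.998  0.0021 0.0027] 0.06160887736867815 47.17717230319977 [-0.4  0.  -2.6]
```

```bash
python3 -m crank '[{"travel":[0,0,-0.02],"dr":[0.1,0,0],"fingers":0.05},{"travel":[0,0,0],"dr":[0.1,0,0],"fingers":0.05},{"travel":[0,0,0],"dr":[0.1,0,0],"fingers":0.05},{"travel":[0,0,0],"dr":[0,0,0],"fingers":0.05},{"travel":[0,0,0],"dr":[0,0,0],"fingers":0.05}]' >/dev/null; python3 -c "
from h import *
log()"; python3 -m crank '[{"travel":[0,0,0],"dr":[-0.1,0,0],"fingers":0.05},{"travel":[0,0,0],"dr":[-0.1,0,0],"fingers":0.05},{"travel":[0,0,0],"dr":[-0.1,0,0],"fingers":0.05},{"travel":[0,0,0],"dr":[0,-0.1,0],"fingers":0.05},{"travel":[0,0,0],"dr":[0,-0.1,0],"fingers":0.05},{"travel":[0,0,0],"dr":[0,-0.1,0],"fingers":0.05},{"travel":[0,0,0],"dr":[0,0,0],"fingers":0.05}]'
cat > kin.py <<'E'
from h import *
from scipy.optimize import least_squares
LO=np.array([-2.75,-.82,.23,-1.56,.09,-2.92]);HI=np.array([2.75,2.05,2.67,4.7,2.69,2.92])
def fk(q,x,s):
    R1=R.from_euler("z",q[0]);Ra=R1*R.from_euler("y",q[1]);Rb=Ra*R.from_euler("y",q[2])
    Rt=Rb*R.from_euler("z",s*q[3])*R.from_euler("y",q[4])*R.from_euler("z",q[5]+np.pi/2)
    a,h,L2,l3,o,d=x
    return R1.apply([a,0,h])+Ra.apply([0,0,L2])+Rb.apply([o,0,l3])+Rt.apply([0,0,d]),Rt
def fit():
    D=[json.loads(l) for l in open("log.jsonl")]
    best=None
    for s in(1,-1):
        f=lambda x:np.concatenate([fk(q,x,s)[0]-p for q,p,_ in D])
        r=least_squares(f,[0,.32,.6,.45,.03,.35]); e=max((R.from_quat(o).inv()*fk(q,r.x,s)[1]).magnitude() for q,p,o in D)
        print(s,r.x.round(4),np.abs(r.fun).max(),e)
        if best is None or e<best[2]: best=(r.x,s,e)
    return best[:2]
def ik(p,Rt,x,s,q0):
    def f(q):
        P,Q=fk(q,x,s); return np.r_[(P-p)*5,(Q.inv()*Rt).as_rotvec()]
    r=least_squares(f,np.clip(q0,LO+.02,HI-.02),bounds=(LO,HI)); return r.x,np.abs(r.fun).max()
E
python3 - <<'E'
from kin import *
log(); x,s=fit(); S=st(); q0=np.array(S["joint_pos"])
for z in(.22,):
  for deg in range(-180,180,20):
    ph=np.radians(deg); 
    Rt=R.from_euler("z",ph)*R.from_euler("y",np.pi-np.radians(80))  # tool x tipped 80deg down, z toward phi
    for g in(0,np.pi/2,-np.pi/2,3,):
        qg=q0.copy(); qg[3]=g; qg[4]=1.5; qg[0]=-.2
        q,e=ik(np.array([.517,-.12,z]),Rt,x,s,qg)
        if e<.01: print(deg,z,q.round(2))
E
```

```text
time_s: 12.75
tcp_pos: [0.537, 0.3929, 0.2918]
ee_rot: [0.062, 0.987, -0.009, 0.15]
force: [-0.7, -0.2, -2.9]
finger_gap: 0.0613
grip_force: 47.5
1 [0.002  0.2468 0.5829 0.4442 0.0239 0.2765] 0.030099884395541787 4.982760458438109e-16
-1 [ 0.0077  0.0434  0.5415  0.4419 -0.0021  0.0576] 0.08247525976385289 0.5741826256461043
12.75 [0.537  0.3929 0.2918] [ 0.0617  0.9867 -0.0089  0.1499] 0.061331489121955456 47.524511218070984 [-0.7 -0.2 -2.9]
-180 0.22 [-0.15  0.96  1.33 -0.19  2.23  1.43]
-180 0.22 [-0.15  0.96  1.33 -0.19  2.23  1.43]
-180 0.22 [-0.15  0.96  1.33 -0.19  2.23  1.43]
-160 0.22 [-0.03  0.93  1.41 -0.45  2.14  1.25]
-160 0.22 [-0.03  0.93  1.41 -0.45  2.14  1.25]
-160 0.22 [-0.03  0.93  1.41 -0.45  2.14  1.25]
-140 0.22 [ 0.08  0.88  1.54 -0.68  1.98  1.14]
-140 0.22 [ 0.08  0.88  1.54 -0.68  1.98  1.14]
-140 0.22 [ 0.08  0.88  1.54 -0.68  1.98  1.14]
-120 0.22 [ 0.18  0.82  1.71 -0.88  1.79  1.1 ]
-120 0.22 [ 0.18  0.82  1.71 -0.88  1.79  1.1 ]
-120 0.22 [ 0.18  0.82  1.71 -0.88  1.79  1.1 ]
-100 0.22 [ 0.26  0.75  1.91 -1.11  1.61  1.14]
-100 0.22 [ 0.26  0.75  1.91 
[... 382 characters left out ...]
20 0.22 [-0.68  0.65  2.48  2.1   1.39  1.59]
40 0.22 [-0.76  0.66  2.28  1.64  1.38  1.78]
60 0.22 [-0.75  0.71  2.06  1.3   1.49  1.94]
80 0.22 [-0.69  0.77  1.85  1.04  1.66  2.02]
100 0.22 [-0.6   0.84  1.65  0.82  1.85  2.04]
100 0.22 [-0.6   0.84  1.65  0.82  1.85  2.04]
120 0.22 [-0.5   0.9   1.49  0.61  2.03  1.98]
120 0.22 [-0.5   0.9   1.49  0.61  2.03  1.98]
120 0.22 [-0.5   0.9   1.49  0.61  2.03  1.98]
140 0.22 [-0.39  0.95  1.38  0.38  2.17  1.85]
140 0.22 [-0.39  0.95  1.38  0.38  2.17  1.85]
140 0.22 [-0.39  0.95  1.38  0.38  2.17  1.85]
160 0.22 [-0.27  0.97  1.32  0.1   2.25  1.65]
160 0.22 [-0.27  0.97  1.32  0.1   2.25  1.65]
160 0.22 [-0.27  0.97  1.32  0.1   2.25  1.65]
```

```bash
cat >> kin.py <<'E'
def pour(deg,tip): return R.from_euler("z",np.radians(deg))*R.from_euler("y",np.pi-np.radians(tip))
E
python3 - <<'E'
from kin import *
to([.518,.10,.34],rot=pour(-90,17))
D=[json.loads(l) for l in open("log.jsonl")]
E
```

```text
12.75 [0.537  0.3929 0.2918] [ 0.0617  0.9867 -0.0089  0.1499] 0.061331489121955456 47.524511218070984 [-0.7 -0.2 -2.9]
travel [-0.0312 -0.293  -0.0411]
dr [0.427 0.003 1.382]
q [ 0.702  0.376  1.701 -0.287  0.877 -0.581]
```

```bash
python3 -m crank '[{"travel":[-0.005,-0.049,-0.007],"dr":[0,0,0],"fingers":0.05},{"travel":[-0.005,-0.049,-0.007],"dr":[0,0,0],"fingers":0.05},{"travel":[-0.005,-0.049,-0.007],"dr":[0,0,0],"fingers":0.05},{"travel":[-0.005,-0.049,-0.007],"dr":[0,0,0],"fingers":0.05},{"travel":[-0.005,-0.049,-0.007],"dr":[0,0,0],"fingers":0.05},{"travel":[-0.005,-0.049,-0.007],"dr":[0,0,0],"fingers":0.05}]'; python3 -m crank '[{"travel":[0,0,0],"dr":[0.036,0,0.115],"fingers":0.05},{"travel":[0,0,0],"dr":[0.036,0,0.115],"fingers":0.05},{"travel":[0,0,0],"dr":[0.036,0,0.115],"fingers":0.05},{"travel":[0,0,0],"dr":[0.036,0,0.115],"fingers":0.05},{"travel":[0,0,0],"dr":[0.036,0,0.115],"fingers":0.05},{"travel":[0,0,0],"dr":[0.036,0,0.115],"fingers":0.05},{"travel":[0,0,0],"dr":[0.036,0,0.115],"fingers":0.05},{"travel":[0,0,0],"dr":[0.036,0,0.115],"fingers":0.05}]';python3 -m crank '[{"travel":[0,0,0],"dr":[0.036,0,0.115],"fingers":0.05},{"travel":[0,0,0],"dr":[0.036,0,0.115],"fingers":0.05},{"travel":[0,0,0],"dr":[0.036,0,0.115],"fingers":0.05},{"travel":[0,0,0],"dr":[0.036,0,0.115],"fingers":0.05},{"travel":[0,0,0],"dr":[0,0,0],"fingers":0.05}]';python3 -c "
from kin import *
to([.518,-.12,.34],rot=pour(-90,70))"
```

```text
time_s: 13.35
tcp_pos: [0.5179, 0.0982, 0.3415]
ee_rot: [0.062, 0.987, -0.008, 0.149]
force: [1.2, -1.1, -2.6]
finger_gap: 0.0612
grip_force: 47.8
time_s: 14.15
tcp_pos: [0.5181, 0.1001, 0.3409]
ee_rot: [0.515, 0.844, -0.079, 0.126]
force: [-0.5, 0.9, -2.7]
finger_gap: 0.0612
grip_force: 47.9
time_s: 14.65
tcp_pos: [0.5189, 0.1001, 0.3406]
ee_rot: [0.7, 0.698, -0.108, 0.104]
force: [0.2, -1.1, -2.4]
finger_gap: 0.0615
grip_force: 47.9
14.65 [0.5189 0.1001 0.3406] [ 0.7004  0.6979 -0.1077  0.1037] 0.06148689693701305 47.91974902153015 [ 0.2 -1.1 -2.4]
travel [-2.101e-01  1.000e-04  6.560e-02]
dr [-0.007 -0.922  0.   ]
q [ 0.32   0.283  1.713 -0.297  1.262  0.431]
```

```bash
python3 -m crank '[{"travel":[-0.042,0,0.013],"dr":[0,0,0],"fingers":0.05},{"travel":[-0.042,0,0.013],"dr":[0,0,0],"fingers":0.05},{"travel":[-0.042,0,0.013],"dr":[0,0,0],"fingers":0.05},{"travel":[-0.042,0,0.013],"dr":[0,0,0],"fingers":0.05},{"travel":[-0.042,0,0.013],"dr":[0,0,0],"fingers":0.05},{"travel":[0,0,0],"dr":[0,0,0],"fingers":0.05}]';python3 -m crank '[{"travel":[0,0,0],"dr":[0,-0.1,0],"fingers":0.05},{"travel":[0,0,0],"dr":[0,-0.1,0],"fingers":0.05},{"travel":[0,0,0],"dr":[0,-0.1,0],"fingers":0.05},{"travel":[0,0,0],"dr":[0,-0.1,0],"fingers":0.05},{"travel":[0,0,0],"dr":[0,-0.1,0],"fingers":0.05},{"travel":[0,0,0],"dr":[0,-0.1,0],"fingers":0.05},{"travel":[0,0,0],"dr":[0,0,0],"fingers":0.05}]';python3 -c "
from kin import *
to([.518,-.12,.22],rot=pour(-90,76))
s=monitor.read_state();print('slot',np.array(s['tcp_pos'])+R.from_quat(s['ee_rot']).apply([.09,0,0]))"
```

```text
time_s: 15.25
tcp_pos: [0.5173, -0.124, 0.3418]
ee_rot: [0.699, 0.699, -0.108, 0.105]
force: [0.1, 1.3, -2.7]
finger_gap: 0.061
grip_force: 47.8
time_s: 15.95
tcp_pos: [0.5174, -0.1184, 0.3396]
ee_rot: [0.634, 0.639, -0.312, 0.306]
force: [-0.5, 0.9, -2.1]
finger_gap: 0.0615
grip_force: 48.0
15.95 [ 0.5174 -0.1184  0.3396] [ 0.6337  0.6385 -0.3115  0.3061] 0.061543407315403954 47.98187077045441 [-0.5  0.9 -2.1]
travel [0.0929 0.0018 0.0752]
dr [-0.002 -0.423  0.01 ]
q [ 0.241  0.385  1.891 -0.908  1.313  0.689]
slot [ 0.51653674 -0.06269699  0.26884196]
```

```bash
python3 -m crank '[{"travel":[0.0245,0,0.0255],"dr":[0,0,0],"fingers":0.05},{"travel":[0.0245,0,0.0255],"dr":[0,0,0],"fingers":0.05},{"travel":[0.0245,0,0.0255],"dr":[0,0,0],"fingers":0.05},{"travel":[0.0245,0,0.0255],"dr":[0,0,0],"fingers":0.05},{"travel":[0,0,0],"dr":[0,-0.11,0],"fingers":0.05},{"travel":[0,0,0],"dr":[0,-0.11,0],"fingers":0.05},{"travel":[0,0,0],"dr":[0,-0.11,0],"fingers":0.05},{"travel":[0,0,0],"dr":[0,-0.11,0],"fingers":0.05}]';python3 -c "
from kin import *
to([.518,-.138,.19],rot=pour(-90,77))
s=monitor.read_state();print('slot',np.array(s['tcp_pos'])+R.from_quat(s['ee_rot']).apply([.09,0,0]))
save('scene','p1.png',(90,90,300,250),3)"
```

```text
time_s: 16.75
tcp_pos: [0.5176, -0.1391, 0.2015]
ee_rot: [0.553, 0.554, -0.442, 0.438]
force: [-0.6, -1.0, -1.6]
finger_gap: 0.0612
grip_force: 48.1
16.75 [ 0.5176 -0.1391  0.2015] [ 0.5533  0.5539 -0.4421  0.4377] 0.06117100205227202 48.10176193714142 [-0.6 -1.  -1.6]
travel [0.0114 0.0005 0.0015]
dr [-0.004 -0.001  0.005]
q [ 0.321  0.846  1.973 -1.192  1.455  1.258]
slot [ 0.51715743 -0.11880625  0.11378962]
```

View pics/p1.png

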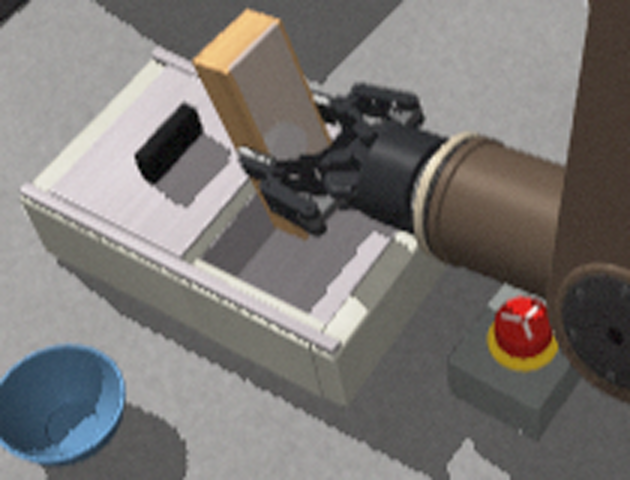

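The picture shows the caddy tipped slot-down over the open tank, its lower end at (290,235) and a tablet visible at (285,135) through the clear top. I lower it a little and shake.

```bash
python3 -m crank '[{"travel":[0.02,0,0.004],"dr":[0,0,0],"fingers":0.05},{"travel":[0,0,0.02],"dr":[0,0,0],"fingers":0.05},{"travel":[0,0,-0.04],"dr":[0,0,0],"fingers":0.05},{"travel":[0,0,0.04],"dr":[0,0,0],"fingers":0.05},{"travel":[0,0,-0.04],"dr":[0,0,0],"fingers":0.05},{"travel":[0,0,0.04],"dr":[0,0,0],"fingers":0.05},{"travel":[0,0,-0.04],"dr":[0,0,0],"fingers":0.05},{"travel":[0,0,0.02],"dr":[0,0,0],"fingers":0.05}]' 45;python3 -c "
from kin import *
to([.518,-.138,.185],rot=pour(-90,77))
save('scene','p2.png',(130,70,290,230),3.5)"
```

```text
time_s: 17.6
tcp_pos: [0.5188, -0.136, 0.1817]
ee_rot: [0.555, 0.555, -0.439, 0.437]
force: [1.3, -0.9, -2.0]
finger_gap: 0.0613
grip_force: 54.4
17.6 [ 0.5188 -0.136   0.1817] [ 0.555   0.5552 -0.4392  0.4369] 0.06133336716978782 54.40999925136566 [ 1.3 -0.9 -2. ]
travel [-0.0037 -0.0008  0.0012]
dr [-0.002 -0.008  0.002]
q [ 0.325  0.879  1.966 -1.192  1.44   1.285]
```

View pics/p2.png

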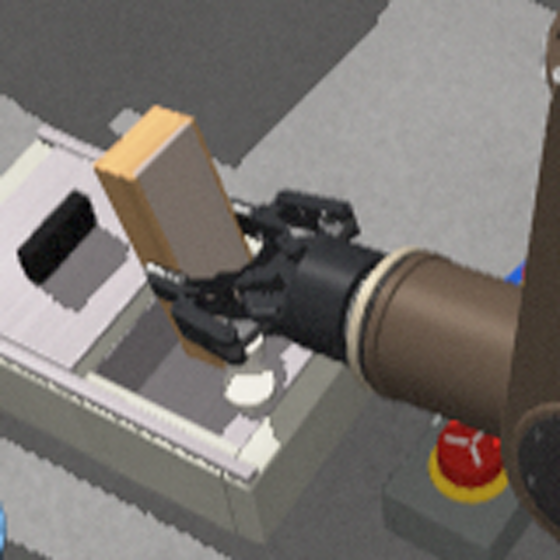

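At least one white tablet is visible in the tank at (250,385). I shake some more.

```bash
python3 -m crank '[{"travel":[0,0,0.02],"dr":[0,0,0],"fingers":0.05},{"travel":[0,0,-0.04],"dr":[0,0,0],"fingers":0.05},{"travel":[0,0,0.04],"dr":[0,0,0],"fingers":0.05},{"travel":[0,0,-0.04],"dr":[0,0,0],"fingers":0.05},{"travel":[0,0,0.04],"dr":[0,0,0],"fingers":0.05},{"travel":[0,0,-0.04],"dr":[0,0,0],"fingers":0.05},{"travel":[0,0,0.04],"dr":[0,0,0],"fingers":0.05},{"travel":[0,0,-0.02],"dr":[0,0,0],"fingers":0.05}]' 40 >/dev/null; python3 -m crank '[{"travel":[0,0,0.02],"dr":[0,0,0],"fingers":0.05},{"travel":[0,0,-0.04],"dr":[0,0,0],"fingers":0.05},{"travel":[0,0,0.04],"dr":[0,0,0],"fingers":0.05},{"travel":[0,0,-0.04],"dr":[0,0,0],"fingers":0.05},{"travel":[0,0,0.04],"dr":[0,0,0],"fingers":0.05},{"travel":[0,0,-0.04],"dr":[0,0,0],"fingers":0.05},{"travel":[0,0,0.04],"dr":[0,0,0],"fingers":0.05},{"travel":[0,0,-0.02],"dr":[0,0,0],"fingers":0.05}]' >/dev/null; python3 -m crank '[{"travel":[0,0,0],"dr":[0,0,0],"fingers":0.05},{"travel":[0,0,0],"dr":[0,0,0],"fingers":0.05},{"travel":[-0.05,0,0],"dr":[0,0,0],"fingers":0.05},{"travel":[-0.05,0,0],"dr":[0,0,0],"fingers":0.05},{"travel":[-0.05,0,0],"dr":[0,0,0],"fingers":0.05},{"travel":[0,0,0],"dr":[0,0,0],"fingers":0.05}]';python3 -c "
from kin import *
to([.518,-.138,.34],rot=pour(-90,17))
save('scene','p3.png',(110,20,290,250),2.6)"
```

```text
time_s: 19.85
tcp_pos: [0.5183, -0.1736, 0.3323]
ee_rot: [0.555, 0.553, -0.439, 0.44]
force: [0.7, 0.2, -3.1]
finger_gap: 0.0612
grip_force: 54.2
19.85 [ 0.5183 -0.1736  0.3323] [ 0.5553  0.5525 -0.4393  0.4397] 0.061198289042895974 54.24285113811493 [ 0.7  0.2 -3.1]
travel [ 0.0006 -0.0003 -0.0364]
dr [ 0.     1.045 -0.004]
q [ 0.261  0.605  1.984 -1.229  1.51   1.042]
```

View pics/p3.png

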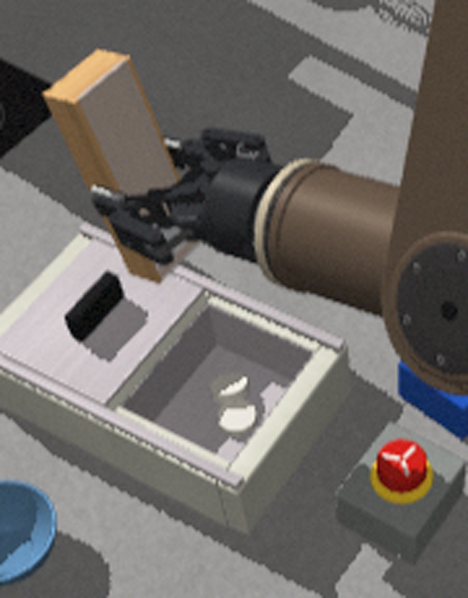

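Two tablets lie in the tank at (235,385) and (238,418), and the caddy looks empty. I bring the caddy back to its old place.

```bash
python3 -m crank '[{"travel":[0,0,0],"dr":[0,0.11,0],"fingers":0.05},{"travel":[0,0,0],"dr":[0,0.11,0],"fingers":0.05},{"travel":[0,0,0],"dr":[0,0.11,0],"fingers":0.05},{"travel":[0,0,0],"dr":[0,0.11,0],"fingers":0.05},{"travel":[0,0,0],"dr":[0,0.11,0],"fingers":0.05},{"travel":[0,0,0],"dr":[0,0.11,0],"fingers":0.05},{"travel":[0,0,0],"dr":[0,0.11,0],"fingers":0.05},{"travel":[0,0,0],"dr":[0,0.11,0],"fingers":0.05}]' >/dev/null; python3 -m crank '[{"travel":[0,0,0],"dr":[0,0.11,0],"fingers":0.05},{"travel":[0,0,0],"dr":[0,0.11,0],"fingers":0.05},{"travel":[0,0,0],"dr":[0,0.12,0],"fingers":0.05},{"travel":[0,0,0],"dr":[0,0.12,0],"fingers":0.05},{"travel":[0,0,0],"dr":[0,0,0],"fingers":0.05}]'; python3 -c "
from h import *
to([.54,.394,.33],-np.pi/2)"
```

```text
time_s: 21.2
tcp_pos: [0.5181, -0.1743, 0.3261]
ee_rot: [0.709, 0.705, -0.001, -0.002]
force: [-0.1, -0.8, -2.7]
finger_gap: 0.0611
grip_force: 54.1
21.2 [ 0.5181 -0.1743  0.3261] [ 0.7088  0.7054 -0.0009 -0.0016] 0.06111714260311436 54.099522829055786 [-0.1 -0.8 -2.7]
travel [ 0.5684  0.0191 -0.0034]
dr [-0.004 -0.001 -0.005]
q [-0.38   0.265  1.736 -0.     1.145 -0.375]
```

```bash
python3 -m crank '[{"travel":[0.047,0.0016,0],"dr":[0,0,0],"fingers":0.05},{"travel":[0.047,0.0016,0],"dr":[0,0,0],"fingers":0.05},{"travel":[0.047,0.0016,0],"dr":[0,0,0],"fingers":0.05},{"travel":[0.047,0.0016,0],"dr":[0,0,0],"fingers":0.05},{"travel":[0.047,0.0016,0],"dr":[0,0,0],"fingers":0.05},{"travel":[0.047,0.0016,0],"dr":[0,0,0],"fingers":0.05},{"travel":[0.047,0.0016,0],"dr":[0,0,0],"fingers":0.05},{"travel":[0.047,0.0016,0],"dr":[0,0,0],"fingers":0.05}]' >/dev/null; python3 -m crank '[{"travel":[0.047,0.0016,0],"dr":[0,0,0],"fingers":0.05},{"travel":[0.047,0.0016,0],"dr":[0,0,0],"fingers":0.05},{"travel":[0.047,0.0016,0],"dr":[0,0,0],"fingers":0.05},{"travel":[0.047,0.0016,0],"dr":[0,0,0],"fingers":0.05},{"travel":[0,0,0],"dr":[0,0,-0.12],"fingers":0.05},{"travel":[0,0,0],"dr":[0,0,-0.12],"fingers":0.05},{"travel":[0,0,0],"dr":[0,0,-0.12],"fingers":0.05},{"travel":[0,0,0],"dr":[0,0,-0.12],"fingers":0.05}]' >/dev/null;python3 -m crank '[{"travel":[0,0,0],"dr":[0,0,-0.12],"fingers":0.05},{"travel":[0,0,0],"dr":[0,0,-0.12],"fingers":0.05},{"travel":[0,0,0],"dr":[0,0,-0.12],"fingers":0.05},{"travel":[0,0,0],"dr":[0,0,-0.12],"fingers":0.05},{"travel":[0,0,0],"dr":[0,0,-0.12],"fingers":0.05},{"travel":[0,0,0],"dr":[0,0,-0.12],"fingers":0.05},{"travel":[0,0,0],"dr":[0,0,-0.12],"fingers":0.05},{"travel":[0,0,0],"dr":[0,0,-0.12],"fingers":0.05}]';  python3 -c "
from h import *
to([.54,.394,.1],-.125)"
```

```text
time_s: 23.6
tcp_pos: [0.5372, 0.392, 0.3239]
ee_rot: [0.063, 0.998, -0.003, -0.001]
force: [-0.4, -0.2, -2.0]
finger_gap: 0.061
grip_force: 54.1
23.6 [0.5372 0.392  0.3239] [ 0.0634  0.998  -0.0031 -0.0012] 0.06097671266382885 54.079649448394775 [-0.4 -0.2 -2. ]
travel [-0.003   0.0038  0.2238]
dr [-0.006 -0.002 -0.002]
q [ 0.587  0.447  1.465 -0.004  1.236 -0.856]
```

```bash
python3 -m crank '[{"travel":[-0.003,0.003,0.04],"dr":[-0.005,-0.002,0],"fingers":0.05},{"travel":[0,0,0.05],"dr":[0,0,0],"fingers":0.05},{"travel":[0,0,0.05],"dr":[0,0,0],"fingers":0.05},{"travel":[0,0,0.05],"dr":[0,0,0],"fingers":0.05},{"travel":[0,0,0.05],"dr":[0,0,0],"fingers":0.05},{"travel":[0,0,0.025],"dr":[0,0,0],"fingers":0.05},{"travel":[0,0,0],"dr":[0,0,0],"fingers":0.05},{"travel":[0,0,0],"dr":[0,0,0],"fingers":0.05}]'; python3 -m crank '[{"travel":[0,0,0.005],"dr":[0,0,0],"fingers":0.05},{"travel":[0,0,0.004],"dr":[0,0,0],"fingers":0.05},{"travel":[0,0,0.003],"dr":[0,0,0],"fingers":0.05},{"travel":[0,0,0],"dr":[0,0,0],"fingers":0.05}]'
```

```text
time_s: 24.4
tcp_pos: [0.5404, 0.395, 0.0602]
ee_rot: [0.065, 0.998, 0.0, -0.0]
force: [0.8, 1.8, -0.7]
finger_gap: 0.0612
grip_force: 53.9
time_s: 24.8
tcp_pos: [0.5411, 0.3946, 0.0486]
ee_rot: [0.066, 0.998, 0.001, -0.0]
force: [-0.1, 0.5, -1.5]
finger_gap: 0.0611
grip_force: 54.0
```

```bash
python3 -m crank '[{"travel":[0,0,0.002],"dr":[0,0,0],"fingers":0.05},{"travel":[0,0,0.002],"dr":[0,0,0],"fingers":0.05},{"travel":[0,0,0.001],"dr":[0,0,0],"fingers":0.05},{"travel":[0,0,0],"dr":[0,0,0],"fingers":0.05}]'; python3 -m crank '[{"travel":[0,0,0],"dr":[0,0,0],"fingers":0.085},{"travel":[0,0,0],"dr":[0,0,0],"fingers":0.085},{"travel":[0,0,0],"dr":[0,0,0],"fingers":0.085},{"travel":[0,0,0],"dr":[0,0,0],"fingers":0.085},{"travel":[0,0,-0.04],"dr":[0,0,0],"fingers":0.085},{"travel":[0,0,-0.05],"dr":[0,0,0],"fingers":0.085},{"travel":[0,0,-0.05],"dr":[0,0,0],"fingers":0.085},{"travel":[0,0,0],"dr":[0,0,0],"fingers":0.085}]'; python3 -c "
from h import *
c=save('wrist','w5.png')
c=cam('scene');to([.54,.394,.3])"
```

```text
time_s: 25.2
tcp_pos: [0.541, 0.3946, 0.0433]
ee_rot: [0.066, 0.998, 0.001, -0.0]
force: [-1.1, -1.3, -1.9]
finger_gap: 0.061
grip_force: 54.2
time_s: 26.0
tcp_pos: [0.5441, 0.3965, 0.1907]
ee_rot: [0.066, 0.998, 0.004, 0.004]
force: [-0.1, 0.6, -0.9]
finger_gap: 0.085
grip_force: 0.0
26.1 [0.5417 0.3948 0.1851] [6.590e-02 9.978e-01 1.800e-03 8.000e-04] 0.08501014489516748 0.0 [ 0.1 -0.9 -0. ]
travel [ 0.0015 -0.0006 -0.1149]
q [ 0.584  0.571  1.611  0.002  0.956 -0.857]
```

View pics/w5.png

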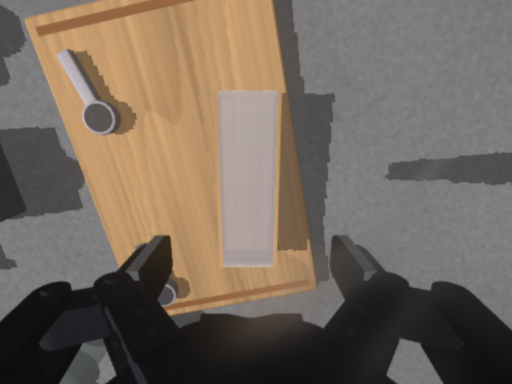

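The caddy lies empty on the board (pixels (220,92)-(275,266)); the scoop heads are at (100,118) and (168,292). Next I fetch the scoops.

```bash
python3 -c "
from h import *
c=cam('scene');H,S,V=hsv(c)
m=(S<60)&(V>185);m2=np.zeros_like(m);m2[120:220,140:245]=m[120:220,140:245]
blobs(c,m2,15,400,.032)
to([.43,.25,.2],.26)"
```

```text
[200. 168.] 33 ray [ 0.4899 -0.1406  0.032 ] rect [ 0.4902 -0.1398] [0.0105 0.0302] 71.2
[201. 180.] 99 ray [ 0.5193 -0.1143  0.032 ] rect [ 0.5198 -0.114 ] [0.028  0.0319] 37.8
26.15 [0.5409 0.3943 0.1834] [ 6.590e-02  9.978e-01  9.000e-04 -3.000e-04] 0.0848754990274944 0.0 [ 0.2  0.2 -1.3]
travel [ 0.091  -0.1576 -0.0168]
dr [ 0.002 -0.    -0.392]
q [ 0.584  0.573  1.612  0.002  0.956 -0.857]
```

```bash
python3 -m crank '[{"travel":[0.023,-0.0395,-0.004],"dr":[0,0,0],"fingers":0.06},{"travel":[0.023,-0.0395,-0.004],"dr":[0,0,0],"fingers":0.06},{"travel":[0.023,-0.0395,-0.004],"dr":[0,0,0],"fingers":0.06},{"travel":[0.023,-0.0395,-0.004],"dr":[0,0,0],"fingers":0.06},{"travel":[0,0,0],"dr":[0,0,-0.13],"fingers":0.06},{"travel":[0,0,0],"dr":[0,0,-0.13],"fingers":0.06},{"travel":[0,0,0],"dr":[0,0,-0.13],"fingers":0.06},{"travel":[0,0,0],"dr":[0,0,0],"fingers":0.06}]'; cat >> h.py <<'E'
def scoop(c,xr,yr):
    H,S,V=hsv(c); m=((S<75)&(V>50)).astype(np.uint8)
    uv=np.argwhere(m>0)[:,::-1]
    K=c["camera_matrix"];T=c["world_from_camera"]
    d=np.c_[uv,np.ones(len(uv))]@np.linalg.inv(K).T@T[:3,:3].T
    P=T[:3,3]+d*((.033-T[2,3])/d[:,2])[:,None]
    k=(P[:,0]>xr[0])&(P[:,0]<xr[1])&(P[:,1]>yr[0])&(P[:,1]<yr[1])
    n=np.zeros_like(m);n[uv[k][:,1],uv[k][:,0]]=1
    k_,l,s,_=cv2.connectedComponentsWithStats(n);i=1+np.argmax(s[1:,4]);lab=l[uv[:,1],uv[:,0]]==i
    Q=P[lab][:,:2];m0=Q.mean(0);w=np.linalg.svd(Q-m0,full_matrices=False)[2][0]; w*=np.sign(w[0])
    for _ in range(3):
        t=(Q-m0)@w; e=t.max()-t.min()
        # handle axis: points from the tail to 45 mm
        hp=Q[t<t.min()+.045]; m1=hp.mean(0); w=np.linalg.svd(hp-m1,full_matrices=False)[2][0]; w*=np.sign(w[0]); m0=m1
    t=(Q-m0)@w; o=m0+w*(t.min()+.027); 
    print("scoop n",lab.sum(),"len",(t.max()-t.min()).round(4),"origin",o.round(4),"yaw",np.arctan2(w[1],w[0]).round(3)); return o,np.arctan2(w[1],w[0])
E
python3 -c "
from h import *
c=cam('wrist')
o,y=scoop(c,(.375,.5),(.21,.29))
to([*o,.1],y)"
```

```text
time_s: 26.95
tcp_pos: [0.4284, 0.2494, 0.198]
ee_rot: [-0.13, 0.992, 0.001, -0.001]
force: [-0.0, 0.1, 0.1]
finger_gap: 0.0597
grip_force: 0.0
scoop n 1287 len 0.0844 origin [0.4181 0.2447] yaw 0.292
27.0 [0.4285 0.2495 0.1981] [-1.274e-01  9.919e-01  5.000e-04 -1.300e-03] 0.05983130837832568 0.0 [-0.6  0.6 -0.1]
travel [ 0.011  -0.0022  0.0981]
dr [ 0.001 -0.002 -0.036]
q [ 0.465  0.335  1.998  0.003  0.811 -1.363]
```

```bash
python3 -m crank '[{"travel":[0.0105,-0.002,0.02],"dr":[0,0,-0.035],"fingers":0.06},{"travel":[0,0,0.05],"dr":[0,0,0],"fingers":0.05},{"travel":[0,0,0.04],"dr":[0,0,0],"fingers":0.04},{"travel":[0,0,0],"dr":[0,0,0],"fingers":0.035},{"travel":[0,0,0],"dr":[0,0,0],"fingers":0.035}]'; python3 -c "
from h import *
c=cam('wrist')
o,y=scoop(c,(.375,.5),(.21,.29))
to([*o,.0415],y)"
```

```text
time_s: 27.5
tcp_pos: [0.4189, 0.2452, 0.089]
ee_rot: [-0.145, 0.989, 0.0, -0.001]
force: [0.7, 0.5, 0.9]
finger_gap: 0.035
grip_force: 0.0
scoop n 2911 len 0.0849 origin [0.4172 0.2445] yaw 0.288
27.55 [0.4198 0.2457 0.0901] [-1.452e-01  9.894e-01  9.000e-04 -2.000e-04] 0.035326415118938345 0.0 [0.2 0.  0.7]
travel [ 0.0028 -0.0005  0.0486]
dr [ 0.002 -0.     0.003]
q [ 0.466  0.499  2.105  0.004  0.537 -1.4  ]
```

```bash
python3 -m crank '[{"travel":[0.001,0,0.04],"dr":[0,0,0],"fingers":0.035},{"travel":[0,0,0.006],"dr":[0,0,0],"fingers":0.035},{"travel":[0,0,0],"dr":[0,0,0],"fingers":0.035},{"travel":[0,0,0],"dr":[0,0,0],"fingers":0},{"travel":[0,0,0],"dr":[0,0,0],"fingers":0},{"travel":[0,0,0],"dr":[0,0,0],"fingers":0},{"travel":[0,0,0],"dr":[0,0,0],"fingers":0}]' 40; python3 -m crank '[{"travel":[0,0,-0.03],"dr":[0,0,0],"fingers":0},{"travel":[0,0,-0.05],"dr":[0,0,0],"fingers":0},{"travel":[0,0,-0.05],"dr":[0,0,0],"fingers":0},{"travel":[0,0,-0.05],"dr":[0,0,0],"fingers":0},{"travel":[0,0,0],"dr":[0,0,0],"fingers":0}]'; python3 -c "
from h import *
to([.503,-.145,.22],.063)"
```

```text
time_s: 28.25
tcp_pos: [0.4193, 0.2457, 0.0449]
ee_rot: [-0.146, 0.989, 0.001, 0.001]
force: [-0.9, -1.5, 11.7]
finger_gap: 0.0124
grip_force: 39.3
time_s: 28.75
tcp_pos: [0.4214, 0.2464, 0.2305]
ee_rot: [-0.146, 0.989, 0.003, 0.005]
force: [-0.1, -0.7, -1.7]
finger_gap: 0.0125
grip_force: 39.8
28.75 [0.4214 0.2464 0.2305] [-0.146   0.9893  0.0026  0.0051] 0.012491262299276055 39.79527533054352 [-0.1 -0.7 -1.7]
travel [ 0.035  -0.3983  0.0087]
dr [0.005 0.01  0.23 ]
q [ 0.466  0.274  1.989  0.002  0.867 -1.4  ]
```

```bash
python3 -m crank '[{"travel":[0.0044,-0.0498,0],"dr":[0,0,0],"fingers":0},{"travel":[0.0044,-0.0498,0],"dr":[0,0,0],"fingers":0},{"travel":[0.0044,-0.0498,0],"dr":[0,0,0],"fingers":0},{"travel":[0.0044,-0.0498,0],"dr":[0,0,0],"fingers":0},{"travel":[0.0044,-0.0498,0],"dr":[0,0,0],"fingers":0},{"travel":[0.0044,-0.0498,0],"dr":[0,0,0],"fingers":0},{"travel":[0.0044,-0.0498,0],"dr":[0,0,0],"fingers":0},{"travel":[0.0044,-0.0498,0],"dr":[0,0,0],"fingers":0}]';python3 -m crank '[{"travel":[0,0,0.02],"dr":[0,0,0.115],"fingers":0},{"travel":[0,0,0.02],"dr":[0,0,0.115],"fingers":0},{"travel":[0,0,0.02],"dr":[0,0,0],"fingers":0},{"travel":[0,0,0],"dr":[0,0,0],"fingers":0}]'; python3 -c "
from h import *
to([.503,-.145,.06],.063)
c=cam('side')"
```

```text
time_s: 29.55
tcp_pos: [0.4999, -0.1489, 0.2236]
ee_rot: [-0.146, 0.989, 0.001, 0.0]
force: [1.0, 1.2, -0.8]
finger_gap: 0.0124
grip_force: 39.8
time_s: 29.95
tcp_pos: [0.4986, -0.1463, 0.1613]
ee_rot: [-0.031, 1.0, 0.001, -0.002]
force: [-0.1, -0.4, -0.1]
finger_gap: 0.0125
grip_force: 39.8
29.95 [ 0.4986 -0.1463  0.1613] [-0.0314  0.9995  0.0014 -0.0017] 0.012486892955122893 39.79556500911713 [-0.1 -0.4 -0.1]
travel [-0.0048  0.0007  0.1013]
dr [ 0.003 -0.003 -0.   ]
q [-0.345  0.418  1.978  0.002  0.749 -1.98 ]
```

```bash
python3 -m crank '[{"travel":[-0.004,0.001,0.04],"dr":[0,0,0],"fingers":0},{"travel":[0,0,0.04],"dr":[0,0,0],"fingers":0},{"travel":[0,0,0.014],"dr":[0,0,0],"fingers":0},{"travel":[0,0,0],"dr":[0,0,0],"fingers":0}]';python3 -m crank '[{"travel":[0,0,0.005],"dr":[0,0,0],"fingers":0},{"travel":[0,0,0],"dr":[0,0,0],"fingers":0.03},{"travel":[0,0,0],"dr":[0,0,0],"fingers":0.03},{"travel":[0,0,0],"dr":[0,0,0],"fingers":0.03},{"travel":[0,0,-0.04],"dr":[0,0,0],"fingers":0.03},{"travel":[0,0,-0.05],"dr":[0,0,0],"fingers":0.03},{"travel":[0,0,-0.05],"dr":[0,0,0],"fingers":0.03},{"travel":[0,0,-0.03],"dr":[0,0,0],"fingers":0.03}]'; python3 -c "
from h import *
c=cam('scene');cv2.imwrite('pics/t1.png',c['pixels'][:,:,::-1])
to([.615,.26,.2],.2)"
```

```text
time_s: 30.4
tcp_pos: [0.5039, -0.145, 0.0683]
ee_rot: [-0.032, 0.999, 0.001, -0.001]
force: [0.2, -0.2, 0.7]
finger_gap: 0.0124
grip_force: 40.1
time_s: 31.2
tcp_pos: [0.5046, -0.1456, 0.2376]
ee_rot: [-0.032, 0.999, 0.0, 0.001]
force: [1.3, -0.6, -0.1]
finger_gap: 0.0302
grip_force: 0.0
31.25 [ 0.5062 -0.1461  0.241 ] [-3.170e-02  9.995e-01 -6.000e-04  3.500e-03] 0.0303784940533859 0.0 [ 4.1 -1.   5.8]
travel [-0.134   0.3985  0.0413]
dr [-0.002  0.007 -0.137]
q [-0.34   0.316  1.893  0.002  0.925 -1.975]
```

```bash
python3 -m crank '[{"travel":[-0.0168,0.0498,0],"dr":[0,0,0],"fingers":0.06},{"travel":[-0.0168,0.0498,0],"dr":[0,0,0],"fingers":0.06},{"travel":[-0.0168,0.0498,0],"dr":[0,0,0],"fingers":0.06},{"travel":[-0.0168,0.0498,0],"dr":[0,0,0],"fingers":0.06},{"travel":[-0.0168,0.0498,0],"dr":[0,0,0],"fingers":0.06},{"travel":[-0.0168,0.0498,0],"dr":[0,0,0],"fingers":0.06},{"travel":[-0.0168,0.0498,0],"dr":[0,0,0],"fingers":0.06},{"travel":[-0.0168,0.0498,0],"dr":[0,0,0],"fingers":0.06}]';python3 -m crank '[{"travel":[0,0,0.02],"dr":[0,0,-0.13],"fingers":0.06},{"travel":[0,0,0.02],"dr":[0,0,0],"fingers":0.06},{"travel":[0,0,0],"dr":[0,0,0],"fingers":0.06},{"travel":[0,0,0],"dr":[0,0,0],"fingers":0.06}]'; python3 -c "
from h import *
c=cam('wrist')
o,y=scoop(c,(.58,.7),(.23,.3))
to([*o,.1],y)"
```

```text
time_s: 32.05
tcp_pos: [0.6075, 0.2431, 0.2345]
ee_rot: [-0.032, 0.999, 0.001, -0.0]
force: [1.0, -1.2, 0.5]
finger_gap: 0.0602
grip_force: 0.0
time_s: 32.45
tcp_pos: [0.6074, 0.2408, 0.1944]
ee_rot: [-0.096, 0.995, 0.001, -0.001]
force: [0.9, 0.8, 0.1]
finger_gap: 0.06
grip_force: 0.0
scoop n 1241 len 0.0849 origin [0.6284 0.2639] yaw 0.23
32.5 [0.6079 0.2408 0.195 ] [-9.600e-02  9.954e-01  1.000e-03  1.000e-04] 0.0602281062222695 0.0 [-0.   0.5  1. ]
travel [-0.0246  0.0185  0.0951]
dr [ 0.002  0.    -0.038]
q [ 0.33   0.54   1.641  0.002  0.959 -1.435]
```

```bash
python3 -m crank '[{"travel":[-0.0243,0.0186,0.02],"dr":[0,0,-0.035],"fingers":0.06},{"travel":[0,0,0.05],"dr":[0,0,0],"fingers":0.05},{"travel":[0,0,0.035],"dr":[0,0,0],"fingers":0.04},{"travel":[0,0,0],"dr":[0,0,0],"fingers":0.035},{"travel":[0,0,0],"dr":[0,0,0],"fingers":0.035}]'; python3 -c "
from h import *
c=cam('wrist')
o,y=scoop(c,(.58,.7),(.23,.3))
to([*o,.043],y)"
```

```text
time_s: 33.0
tcp_pos: [0.6284, 0.2639, 0.0905]
ee_rot: [-0.114, 0.994, 0.001, 0.0]
force: [0.2, -0.2, 0.8]
finger_gap: 0.035
grip_force: 0.0
scoop n 2856 len 0.0853 origin [0.6283 0.2639] yaw 0.236
33.05 [0.6291 0.2642 0.0915] [-0.1135  0.9935  0.0012  0.001 ] 0.03530127756381091 0.0 [1.3 0.7 0.5]
travel [ 0.0009 -0.0003  0.0485]
dr [ 0.002  0.002 -0.008]
q [ 0.352  0.695  1.641  0.003  0.803 -1.448]
```

```bash
python3 -m crank '[{"travel":[0,0,0.04],"dr":[0,0,0],"fingers":0.035},{"travel":[0,0,0.008],"dr":[0,0,0],"fingers":0.035},{"travel":[0,0,0],"dr":[0,0,0],"fingers":0.035},{"travel":[0,0,0],"dr":[0,0,0],"fingers":0},{"travel":[0,0,0],"dr":[0,0,0],"fingers":0},{"travel":[0,0,0],"dr":[0,0,0],"fingers":0},{"travel":[0,0,0],"dr":[0,0,0],"fingers":0}]' 40; python3 -m crank '[{"travel":[0,0,-0.03],"dr":[0,0,0],"fingers":0},{"travel":[0,0,-0.05],"dr":[0,0,0],"fingers":0},{"travel":[0,0,-0.05],"dr":[0,0,0],"fingers":0},{"travel":[0,0,-0.05],"dr":[0,0,0],"fingers":0},{"travel":[0,0,0],"dr":[0,0,0],"fingers":0}]'; python3 -c "
from h import *
to([.503,-.1,.22],.063)"
```

```text
time_s: 33.75
tcp_pos: [0.6288, 0.2645, 0.0432]
ee_rot: [-0.114, 0.994, 0.001, 0.001]
force: [-0.6, -0.8, 7.1]
finger_gap: 0.0127
grip_force: 39.9
time_s: 34.25
tcp_pos: [0.6315, 0.2652, 0.2304]
ee_rot: [-0.114, 0.993, 0.002, 0.006]
force: [0.3, -0.8, -0.5]
finger_gap: 0.0128
grip_force: 39.2
34.25 [0.6315 0.2652 0.2304] [-0.1138  0.9935  0.0024  0.006 ] 0.012769799388444077 39.19446587562561 [ 0.3 -0.8 -0.5]
travel [ 0.2079 -0.3267  0.0067]
dr [0.004 0.012 0.165]
q [ 0.352  0.541  1.541  0.002  1.047 -1.448]
```

```bash
python3 -m crank '[{"travel":[0.026,-0.0408,0],"dr":[0,0,0],"fingers":0},{"travel":[0.026,-0.0408,0],"dr":[0,0,0],"fingers":0},{"travel":[0.026,-0.0408,0],"dr":[0,0,0],"fingers":0},{"travel":[0.026,-0.0408,0],"dr":[0,0,0],"fingers":0},{"travel":[0.026,-0.0408,0],"dr":[0,0,0],"fingers":0},{"travel":[0.026,-0.0408,0],"dr":[0,0,0],"fingers":0},{"travel":[0.026,-0.0408,0],"dr":[0,0,0],"fingers":0},{"travel":[0.026,-0.0408,0],"dr":[0,0,0],"fingers":0}]';python3 -m crank '[{"travel":[0,0,0.02],"dr":[0,0,0.08],"fingers":0},{"travel":[0,0,0.02],"dr":[0,0,0.08],"fingers":0},{"travel":[0,0,0.02],"dr":[0,0,0],"fingers":0},{"travel":[0,0,0],"dr":[0,0,0],"fingers":0}]'; python3 -c "
from h import *
to([.503,-.1,.068],.063)"
```

```text
time_s: 35.05
tcp_pos: [0.4984, -0.1028, 0.2215]
ee_rot: [-0.114, 0.993, 0.001, 0.001]
force: [0.5, -0.6, -0.9]
finger_gap: 0.0127
grip_force: 39.2
time_s: 35.45
tcp_pos: [0.4979, -0.101, 0.1594]
ee_rot: [-0.034, 0.999, 0.001, -0.001]
force: [0.2, 0.4, -0.4]
finger_gap: 0.0124
grip_force: 39.2
35.45 [ 0.4979 -0.101   0.1594] [-0.0339  0.9994  0.0012 -0.0015] 0.012426052899667155 39.24744129180908 [ 0.2  0.4 -0.4]
travel [-0.0054  0.0004  0.0913]
dr [ 0.003 -0.003  0.005]
q [-2.610e-01  4.070e-01  2.006e+00  2.000e-03  7.320e-01 -1.901e+00]
```

Release in the tank, then rise and look (last pictures).

```bash
python3 -m crank '[{"travel":[-0.005,0,0.04],"dr":[0,0,0],"fingers":0},{"travel":[0,0,0.04],"dr":[0,0,0],"fingers":0},{"travel":[0,0,0.01],"dr":[0,0,0],"fingers":0},{"travel":[0,0,0],"dr":[0,0,0],"fingers":0},{"travel":[0,0,0],"dr":[0,0,0],"fingers":0}]';python3 -m crank '[{"travel":[0,0,0],"dr":[0,0,0],"fingers":0.03},{"travel":[0,0,0],"dr":[0,0,0],"fingers":0.03},{"travel":[0,0,0],"dr":[0,0,0],"fingers":0.03},{"travel":[0,0,-0.04],"dr":[0,0,0],"fingers":0.03},{"travel":[0,0,-0.05],"dr":[0,0,0],"fingers":0.03},{"travel":[0,0,-0.05],"dr":[0,0,0],"fingers":0.03},{"travel":[0,0,-0.03],"dr":[0,0,0],"fingers":0.05},{"travel":[0,0,0],"dr":[0,0,0],"fingers":0.05}]'; python3 -c "
from h import *
a=cam('scene')['pixels'][90:380,90:440,::-1];b=cam('wrist')['pixels'][50:300,100:450,::-1]
b=cv2.resize(b,(350,290))
cv2.imwrite('pics/f1.png',cv2.resize(np.hstack([a,b]),(800,330)))
to([.53,-.272,.2],.063)"
```

```text
time_s: 35.95
tcp_pos: [0.5048, -0.1007, 0.0721]
ee_rot: [-0.034, 0.999, 0.001, 0.0]
force: [-0.3, 0.7, -0.8]
finger_gap: 0.013
grip_force: 39.2
time_s: 36.75
tcp_pos: [0.5062, -0.1014, 0.2453]
ee_rot: [-0.034, 0.999, -0.0, 0.003]
force: [-0.1, -0.2, -1.6]
finger_gap: 0.0499
grip_force: 0.0
36.85 [ 0.5043 -0.1009  0.2414] [-3.410e-02  9.994e-01  6.000e-04  7.000e-04] 0.04970130959751096 0.0 [-0.2  0.8 -0.7]
travel [-0.0139 -0.1725  0.0413]
dr [0.001 0.001 0.005]
q [-0.257  0.301  1.915  0.002  0.925 -1.898]
```

View pics/f1.png

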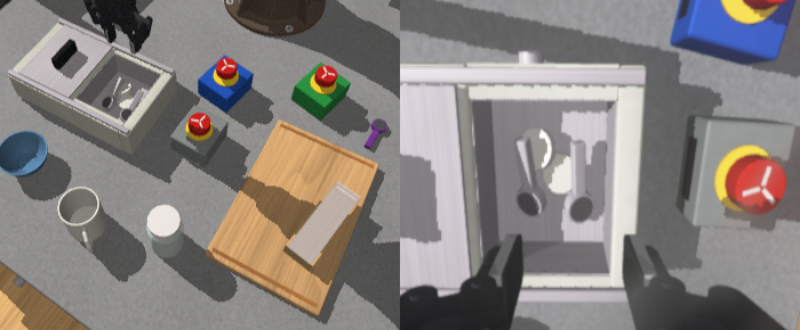

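The left view shows the board with only the caddy on it; the right view shows both scoops (530,175), (578,180) and both tablets (540,148), (560,172) inside the tank. Next I close the cover.

```bash
python3 -m crank '[{"travel":[-0.0036,-0.043,0],"dr":[0,0,0],"fingers":0.05},{"travel":[-0.0036,-0.043,0],"dr":[0,0,0],"fingers":0.05},{"travel":[-0.0036,-0.043,0],"dr":[0,0,0],"fingers":0.05},{"travel":[-0.0036,-0.043,0],"dr":[0,0,0],"fingers":0.05},{"travel":[0,0,0.04],"dr":[0,0,0],"fingers":0.05},{"travel":[0,0,0.035],"dr":[0,0,0],"fingers":0.05},{"travel":[0,0,0],"dr":[0,0,0],"fingers":0.05},{"travel":[0,0,0],"dr":[0,0,0],"fingers":0.05}]';python3 -c "
from h import *
to([.53,-.272,.129],.063)"
```

```text
time_s: 37.65
tcp_pos: [0.5295, -0.2709, 0.1645]
ee_rot: [-0.034, 0.999, 0.002, -0.002]
force: [0.5, -0.0, 0.2]
finger_gap: 0.0499
grip_force: 0.0
37.65 [ 0.5295 -0.2709  0.1645] [-0.0341  0.9994  0.0016 -0.0016] 0.04991492810413025 0.0 [ 0.5 -0.   0.2]
travel [-0.0006 -0.0013  0.0355]
dr [ 0.003 -0.003  0.005]
q [-5.250e-01  5.040e-01  1.805e+00  2.000e-03  8.380e-01 -2.165e+00]
```

```bash
python3 -m crank '[{"travel":[0,-0.001,0.02],"dr":[0,0,0],"fingers":0.05},{"travel":[0,0,0.0155],"dr":[0,0,0],"fingers":0.05},{"travel":[0,0,0],"dr":[0,0,0],"fingers":0},{"travel":[0,0,0],"dr":[0,0,0],"fingers":0},{"travel":[0,0,0],"dr":[0,0,0],"fingers":0},{"travel":[0,0,0],"dr":[0,0,0],"fingers":0}]' 30;python3 -m crank '[{"travel":[0,0.025,0],"dr":[0,0,0],"fingers":0},{"travel":[0,0.025,0],"dr":[0,0,0],"fingers":0},{"travel":[0,0.025,0],"dr":[0,0,0],"fingers":0},{"travel":[0,0.025,0],"dr":[0,0,0],"fingers":0},{"travel":[0,0.025,0],"dr":[0,0,0],"fingers":0},{"travel":[0,0.01,0],"dr":[0,0,0],"fingers":0},{"travel":[0,0,0],"dr":[0,0,0],"fingers":0}]'
```

```text
time_s: 38.25
tcp_pos: [0.5308, -0.2711, 0.1315]
ee_rot: [-0.034, 0.999, 0.001, 0.0]
force: [0.9, 13.3, 6.2]
finger_gap: 0.0157
grip_force: 30.9
time_s: 38.95
tcp_pos: [0.5224, -0.1363, 0.1315]
ee_rot: [-0.035, 0.999, 0.001, 0.001]
force: [3.9, 1.2, -4.9]
finger_gap: 0.0149
grip_force: 31.0
```

```bash
python3 -m crank '[{"travel":[0,0.003,0],"dr":[0,0,0],"fingers":0},{"travel":[0,0.003,0],"dr":[0,0,0],"fingers":0},{"travel":[0,0.003,0],"dr":[0,0,0],"fingers":0},{"travel":[0,0,0],"dr":[0,0,0],"fingers":0}]';python3 -m crank '[{"travel":[0,0.0015,0],"dr":[0,0,0],"fingers":0},{"travel":[0,0.0015,0],"dr":[0,0,0],"fingers":0},{"travel":[0,0,0],"dr":[0,0,0],"fingers":0}]'
```

```text
time_s: 39.35
tcp_pos: [0.522, -0.1288, 0.1314]
ee_rot: [-0.034, 0.999, 0.0, 0.001]
force: [4.9, 1.6, 7.7]
finger_gap: 0.0153
grip_force: 32.9
time_s: 39.65
tcp_pos: [0.5218, -0.1262, 0.1315]
ee_rot: [-0.034, 0.999, 0.0, 0.001]
force: [4.5, -1.5, 7.7]
finger_gap: 0.0153
grip_force: 32.8
```

```bash
python3 -m crank '[{"travel":[0,0.0015,0],"dr":[0,0,0],"fingers":0},{"travel":[0,0.0015,0],"dr":[0,0,0],"fingers":0},{"travel":[0,0,0],"dr":[0,0,0],"fingers":0}]';python3 -m crank '[{"travel":[0,0.0015,0],"dr":[0,0,0],"fingers":0},{"travel":[0,0.001,0],"dr":[0,0,0],"fingers":0},{"travel":[0,0,0],"dr":[0,0,0],"fingers":0}]'
```

```text
time_s: 39.95
tcp_pos: [0.5218, -0.1259, 0.1315]
ee_rot: [-0.034, 0.999, -0.001, 0.002]
force: [0.3, -33.0, 2.4]
finger_gap: 0.0154
grip_force: 32.6
time_s: 40.25
tcp_pos: [0.5218, -0.1255, 0.1315]
ee_rot: [-0.035, 0.999, -0.003, 0.002]
force: [-3.2, -57.5, -1.0]
finger_gap: 0.0152
grip_force: 33.7
```

```bash
python3 -m crank '[{"travel":[0,-0.004,0],"dr":[0,0,0],"fingers":0.05},{"travel":[0,0,0],"dr":[0,0,0],"fingers":0.05},{"travel":[0,0,0],"dr":[0,0,0],"fingers":0.05},{"travel":[0,0,-0.04],"dr":[0,0,0],"fingers":0.05},{"travel":[0,0,-0.05],"dr":[0,0,0],"fingers":0.085},{"travel":[0,0.05,0],"dr":[0,0,0],"fingers":0.085},{"travel":[0,0.05,0],"dr":[0,0,0],"fingers":0.085},{"travel":[0,0.05,0],"dr":[0,0,0],"fingers":0.085}]';python3 -m crank '[{"travel":[0,0.03,0],"dr":[0,0,0],"fingers":0.085},{"travel":[0,0,0],"dr":[0,0,0],"fingers":0.085},{"travel":[0,0,0],"dr":[0,0,0],"fingers":0.085}]';python3 -c "
from h import *
c=cam('wrist');H,S,V=hsv(c)
blobs(c,((H<6)|(H>174))&(S>180)&(V>80),200,9000,.091)
to([.503,.078,.15])
c=cam('scene')
H,S,V=hsv(c);m=(V<45);m[:120]=0;m[200:]=0;m[:,240:]=0;m[:,140:]=m[:,140:]
blobs(c,m,100,600,.12)
"
```

```text
time_s: 41.05
tcp_pos: [0.5094, 0.0271, 0.2208]
ee_rot: [-0.034, 0.999, 0.001, 0.0]
force: [1.5, 0.5, 0.6]
finger_gap: 0.0849
grip_force: 0.0
time_s: 41.35
tcp_pos: [0.5075, 0.0562, 0.2203]
ee_rot: [-0.035, 0.999, 0.001, -0.0]
force: [0.2, 0.2, 0.5]
finger_gap: 0.0846
grip_force: 0.0
[267.  12.] 599 ray [0.3546 0.0604 0.091 ] rect [0.3556 0.058 ] [0.0188 0.0352] 50.8
[270. 184.] 1227 ray [0.4997 0.076  0.091 ] rect [0.5008 0.0767] [0.0431 0.0439] 4.0
41.4 [0.5077 0.0554 0.2203] [-3.460e-02  9.994e-01  8.000e-04 -4.000e-04] 0.08500346933225705 0.0 [-0.8  0.4 -0. ]
travel [0.003  0.0227 0.0703]
q [ 0.048  0.324  1.944  0.002  0.875 -1.593]
[232. 139.] 333 ray [ 0.4142 -0.0819  0.12  ] rect [ 0.4216 -0.0806] [0.1119 0.0419] 34.6
[192. 160.] 266 ray [ 0.5237 -0.1257  0.12  ] rect [ 0.5227 -0.1259] [0.0811 0.0278] 3.6
```

```bash
python3 -m crank '[{"travel":[0.004,0.022,0.02],"dr":[0,0,0],"fingers":0.085},{"travel":[0,0,0.04],"dr":[0,0,0],"fingers":0.085},{"travel":[0,0,0.04],"dr":[0,0,0],"fingers":0.085},{"travel":[0,0,0.03],"dr":[0,0,0],"fingers":0.085},{"travel":[0,0,0],"dr":[0,0,0],"fingers":0.085},{"travel":[0,0,0],"dr":[0,0,0],"fingers":0.085}]'; python3 -m crank '[{"travel":[0,0,0.001],"dr":[0,0,0],"fingers":0.03},{"travel":[0,0,0],"dr":[0,0,0],"fingers":0.03},{"travel":[0,0,0],"dr":[0,0,0],"fingers":0.03},{"travel":[0,0,0],"dr":[0,0,0],"fingers":0.03},{"travel":[0,0,0],"dr":[0,0,0],"fingers":0.03}]' 30
```

```text
time_s: 42.05
tcp_pos: [0.5023, 0.0764, 0.0906]
ee_rot: [-0.033, 0.999, 0.001, -0.001]
force: [-0.1, 0.2, 1.0]
finger_gap: 0.0847
grip_force: 0.0
time_s: 42.55
tcp_pos: [0.5033, 0.0766, 0.0908]
ee_rot: [-0.034, 0.999, 0.001, 0.001]
force: [-0.5, -12.0, 12.1]
finger_gap: 0.0472
grip_force: 28.8
```

```bash
python3 -m crank '[{"travel":[0,0,-0.001],"dr":[0,0,0.11],"fingers":0.03},{"travel":[0,0,-0.001],"dr":[0,0,0.11],"fingers":0.03},{"travel":[0,0,-0.001],"dr":[0,0,0.11],"fingers":0.03},{"travel":[0,0,-0.001],"dr":[0,0,0.11],"fingers":0.03},{"travel":[0,0,-0.001],"dr":[0,0,0.11],"fingers":0.03},{"travel":[0,0,-0.001],"dr":[0,0,0.11],"fingers":0.03},{"travel":[0,0,-0.001],"dr":[0,0,0.11],"fingers":0.03},{"travel":[0,0,-0.001],"dr":[0,0,0.09],"fingers":0.03}]'; python3 -m crank '[{"travel":[0,0,-0.001],"dr":[0,0,0],"fingers":0.03},{"travel":[0,0,0],"dr":[0,0,0],"fingers":0.085},{"travel":[0,0,0],"dr":[0,0,0],"fingers":0.085},{"travel":[0,0,0],"dr":[0,0,0],"fingers":0.085},{"travel":[0,0,0],"dr":[0,0,0],"fingers":0.085},{"travel":[0,0,-0.04],"dr":[0,0,0],"fingers":0.085},{"travel":[0,0,-0.05],"dr":[0,0,0],"fingers":0.085},{"travel":[0,0,-0.05],"dr":[0,0,0],"fingers":0.085}]';python3 -m crank '[{"travel":[0,0,-0.04],"dr":[0,0,0],"fingers":0.085},{"travel":[0,0,0],"dr":[0,0,0],"fingers":0.085},{"travel":[0,0,0],"dr":[0,0,0],"fingers":0.085}]' >/dev/null;python3 -c "
from h import *
c=cam('wrist');H,S,V=hsv(c)
for i in blobs(c,((H<6)|(H>174))&(S>180)&(V>80),600,9000,.1):
    ys,xs=np.nonzero(i[0]); print('top z', np.median([dep(c,u,v)[2] for u,v in zip(xs[::5],ys[::5])]))
c=cam('scene');H,S,V=hsv(c)
for i in blobs(c,((H<6)|(H>174))&(S>180)&(V>80),100,9000,.1):
    ys,xs=np.nonzero(i[0]); print('top z', np.percentile([dep(c,u,v)[2] for u,v in zip(xs,ys)],80))
m=(V<45);m[:120]=0;m[200:]=0;m[:,215:]=0
blobs(c,m,100,600,.12)
print('caddy top',dep(c,558/1.5,430/1.5)); st()
"
```

```text
time_s: 43.35
tcp_pos: [0.503, 0.0758, 0.0992]
ee_rot: [0.387, 0.922, 0.0, 0.001]
force: [-4.4, -23.1, 24.4]
finger_gap: 0.0468
grip_force: 30.0
time_s: 44.15
tcp_pos: [0.5017, 0.077, 0.2397]
ee_rot: [0.386, 0.923, 0.0, -0.001]
force: [2.1, -0.2, -0.7]
finger_gap: 0.0851
grip_force: 0.0
[128.  97.] 1027 ray [0.3469 0.0515 0.1   ] rect [0.3469 0.0509] [0.0425 0.043 ] 37.9
[248. 178.] 814 ray [0.5005 0.0777 0.1   ] rect [0.5013 0.077 ] [0.043  0.0427] 44.6
top z 0.09988413291654805
top z 0.09991922459049879
[288. 151.] 206 ray [0.3559 0.0509 0.1   ] rect [0.3532 0.0505] [0.0528 0.0416] 31.7
[374. 157.] 226 ray [0.2529 0.2476 0.1   ] rect [0.2499 0.248 ] [0.057  0.0459] 25.5
[264. 198.] 243 ray [0.5088 0.0771 0.1   ] rect [0.5071 0.0759] [0.0509 0.0435] 33.1
top z 0.1015981496712195
top z 0.10190155551702385
top z 0.10198525939625724
[192. 160.] 266 ray [ 0.524  -0.1256  0.12  ] rect [ 0.5233 -0.1258] [0.0803 0.0279] 4.1
caddy top [0.55172894 0.39060368 0.05851358]
44.55 [0.5017 0.0769 0.2773] [ 3.856e-01  9.227e-01  3.000e-04 -1.400e-03] 0.08479348935269998 0.0 [-0.1  0.3 -0.5]
```

The stop head is up (z≈0.100), the cover is shut and the caddy is on the board, so I hand in.

```bash
python3 -c "
from h import *
print(ticket.hand_in())"
```

```text
the job is handed in; nothing more can be done
None
```

The job is handed in, with every step carried out in the order asked: both tablets and both scoops are in the tank, the empty caddy is on the board, the cover is shut, and the stop popped up last. No verdict was returned, and two forces came close to limits: the gripper pads read up to 54 N on the caddy (30 to 50 N advised), and the fingertips pressed the stop with about 42 N.

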